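# Latch the two-part casting mould

## Task

Clamp the two halves of the casting mould together with the draw latch on top: gently feel the claw's lip down into the slot of the keeper plate and draw the claw back by its cross-bar until it bites, then swing the lever over and all the way down so that it stays home and the claw keeps pulling. Only ever press or pull the claw lightly on the keeper (under 15 N), as its fixing in the mould is weak; leave the jar, tape and cup where they are.

Things in the scene. Friction and masses are not known exactly. Their poses are not given: they have to be found in the camera images.
- mould: Fixed half of a plywood casting mould on a 330 x 150 mm board, top 62 mm above the bench; carries the aluminium draw latch. Fixed. Origin on the bench straight below the lever's pivot; x points along the latch from bracket to keeper, y is the direction of all its hinge axes, z up. All latch parts lie at y = 0.
- pivot (a point): Lever's pivot, 92 mm above the bench, axes as the mould's. The claw's pin sits on the lever 18 mm from it; seen in the mould's x-z plane, its direction from the pivot is at angle 2.59 rad + lever, from +x towards +z: below the pivot with the lever open; behind and above, past centre, with the lever home.
- guide: Two low guide rails on the board, origin and axes as the mould's; the name covers also the mould's other half, which slides in them along x (about 7 N of friction, hits the fixed half when shut) and bears the slotted aluminium keeper plate. It stands 4 to 22 mm open at the start, not told exactly.
- keeper_middle (a point): Fixed point, 81 mm above the bench (keeper plate's top face), mould x 97.4 mm. The slot's biting edge lies up to 9 mm from it along x, either way, and at x 84.4 with the mould shut. Slot: 7 mm long, from that edge towards +x; 20 mm wide in y. Its corner is square on top, rounded below. Plate 6 mm thick, hollow below; flat for 17 mm before and 26 mm behind the slot.
- lever_grip (a point): Centre of the lever's dark steel cross-bar handle: a bar along y, 36 mm long with flat ends, 14 mm thick, 60 mm from the pivot. Direction from the pivot: 0.25 rad above +x with the lever home, turning up and over towards -x as it opens.
- lever (a joint): Lever angle in rad: 0 is down home on its stop (handle towards the keeper), about 2.1 open (handle leaning back, away from the keeper); limits 0 and 2.75. Stiff (0.02 N m of friction), stays where it is left.
- hook: Front part of the claw with its lip and cross-bar; the claw is an aluminium bar about 100 mm long, 12 mm wide, hinged on the lever's pin. Origin (the claw's frame) on the pin, x along the claw to the lip, z upwards. This part is sprung along x (3 N/mm, up to 6 mm): it stretches under the closed latch's pull, about 7 N.
- claw (a joint): Angle of the claw relative to the lever in rad; lever + claw = slope of the claw: 0 level, positive with its lip end raised. Stiff (0.03 N m, so dragging claw and lever along takes 3 to 8 N, depending on the grip), stays where it is left.
- claw_grip (a point): Centre of the small cross-bar on top of the claw above its lip: along y, 24 mm long with flat ends, 12 mm thick; it can turn between fingers that pinch its ends. In the claw's frame at x 101.5, z 36 mm.
- claw_lip (a point): Middle of the lip's bottom edge, in the claw's frame at x 102.5, z -12 mm. The lip is 5 mm thick (x 100 to 105 mm, its -x face bites), 12 mm wide in y and reaches 18 mm below the bar (bar's underside at z +6 mm).
- jar_mid (a point): Middle of a clear jar with white lid, 66 mm across, 75 mm tall; leave alone.
- tape_mid (a point): Middle of a roll of tape lying flat, 90 mm across, 24 mm tall; leave alone.
- cup_mid (a point): Middle of a white cup, 70 mm across, 70 mm tall; leave alone.

How it is judged:
On the way, in this order (a step that is already met when the one before it is completed fails the run):
1. the claw, with the gripper on it, is down in the slot (lip at least 6 mm below the keeper's top face) and drawn against the keeper with over 1 N, lever still up (z of claw_lip in the frame of mould below 0.075 m and contact force between hook and guide above 1 N and contact force between the fingers and hook above 0.5 N and value of joint lever above 1 rad), for 0.1 s.
2. the lever is swung down home with the claw pulling on the keeper (value of joint lever below 0.12 rad and z of claw_lip in the frame of mould below 0.075 m and contact force between hook and guide above 4 N), for 0.2 s.
At the end, for the whole second after the job is handed in: The lever is down within 0.12 rad of its stop and at rest, the claw's lip is in the keeper's slot at least 6 mm below the plate's top face, and the claw pulls on the keeper with more than 4 N (all of step 2 and velocity of joint lever between -0.1 and 0.1 rad/s); the robot touches nothing.
It fails at once if the claw is forced against the keeper with more than 15 N (contact force between hook and guide above 15 N).
It fails at once if the jar is moved by more than 25 mm (distance of jar_mid from where it was at the start of the episode above 0.025 m).
It fails at once if the tape is moved by more than 25 mm (distance of tape_mid from where it was at the start of the episode above 0.025 m).
It fails at once if the cup is moved by more than 25 mm (distance of cup_mid from where it was at the start of the episode above 0.025 m).
It also fails if it takes over 67 s, if anything falls off the work surface, if the arm or the gripper's body presses on something with over 40 N, if the wrist force passes 120 N, or if a joint passes its speed limit or range.

## Robot

A 6-joint arm with a two-finger parallel gripper is mounted at the origin on the work surface. World frame = base frame: x ahead of the robot, y to its left, z up, the work surface at z = 0. Lengths are in m, angles in rad, forces in N, time in s.
With the tool pointing down it reaches from about 0.3 to 0.875 m from the base axis. Payload 6.4 kg.
Tool frame: the origin (TCP) lies on the centre line of the jaws, within the pads' length; the fingertips stand 14 mm ahead of it and the grasp point (between the pads) lies 5 mm behind it; z points along the fingers, y is the direction in which the jaws open and shut (so a half turn about z gives the same grasp; the last joint's range is limited). The gripper opens to 85 mm and grips with 20 to 120 N. Pads are 22 mm wide; open, the fingers measure 114 mm over their backs; the gripper's body (76 mm by 85 mm) begins 54 mm behind the grasp point. The pads swing forward as they close: fully open they stand 13 mm farther back than shut.
Start: joints at [-1.478, 0.181, 1.607, -0, 1.354, -0.206], TCP at [0.169, -0.55, 0.213] pointing down, gripper open.
Joint ranges: [-2.99, 2.99], [-0.89, 2.07], [0.3, 2.58], [-1.14, 4.28], [0, 2.63], [-3.12, 3.12]. Speed limits (rad/s): [2.57, 2.57, 3.01, 3.14, 3.14, 3.14].

## Interface

Orientations are given as a unit quaternion [w, x, y, z].
In Python, from bench import * gives the robot as it stands.
- The arm moves only by the tool servo_tool, never from a script. Its argument "plan" is a list that holds one entry, the list of rows, each a list of 5 numbers: the shift along the world's x, y, z in m, then the turn about the world's z in rad, then the gripper command: -1 is shut, 1 is fully open, values between are in proportion. In form: [[[tx, ty, tz, roll, claw], ...]]. A call has 1 to 8 rows; each row shifts and turns the commanded pose from where the row before left it; what a row does not reach is not made up. A row lasts 1/10 s, in which the tool goes at most 50 mm and 8.59 degrees, less where a joint would pass 70% of its speed; a pose out of reach is approached as far as the arm can. A call with a gripper value outside its range is refused whole. The fingers move at their own pace and stop on an object; the grip force is fixed at half the most. Time passes only in rows, so rows that do not move let the fingers close. It gives the time, the measured TCP pose, the force and the opening at its end, in the units of the state.
- get_obs(): the state, without advancing time (a new reading comes with each control period).
- camera(name): name is "scene" or "top" or "wrist"; returns a dict with "img" (420x560x3 uint8, blue, green, red), "camera_matrix" (3x3 intrinsics, pixels), "rvec" (rotation vector, rad) and "tvec" (3), from world to camera coordinates, as OpenCV has them. Camera axes: x right, y down, z forward; pixel columns grow to the right and rows downward; lengths in m; the calibration is good to about 2 mm. A picture is of the moment at which its call begins. There is no depth.
- hand_in(): hands the job in, once; it reports no verdict.
Trained networks look in a picture, given as the dict that the camera call returned (one of the last four; its "shot" number tells which), for a name from the list of things; names that differ only in an ending like _2 or _b are one class to them, and where a whole thing is asked for, a point or a joint stands for the part that bears it (a point fixed in the world has none). Each returns a list of dicts, best first, with "conf" (0 to 1); they miss things now and then, are a little off and sometimes report something else, mostly with a low value. They report only what shows in the picture. A call takes as long as a camera call.
- trace(picture, thing): "mask" (420x560 bool, what is visible of it) and "rect" ([left, top, right, bottom] as shares, 0 to 1, of the picture: columns of its width, rows of its height, round what is visible of it).
- pinpoint(picture, thing): "centre" ([row, column] as shares, 0 to 1, of the picture: columns of its width, rows of its height: a listed point, or the origin of a listed thing).
The state is a dict: "time_s": time; "q": joint angles; "dq": joint speeds; "joint_efforts": joint torques, N m; "eef_pos": TCP position; "eef_rot": TCP orientation; "wrist_force": force on the tool from outside, world axes, zero at the start; "torque": the same for the moment, N m; "opening": opening from 0.0 (shut) to 1.0 (fully open).
Only numpy, scipy, OpenCV 4.12 (cv2) and the standard library are available. Lean on these libraries where they do the work, as an engineer would, in place of code of your own. Each camera call takes 0.05 s, during which the arm holds its last target.

## Working session

There is one attempt and no reset: what is moved stays moved. The work goes in short steps, Python scripts to look and compute and a tool call to move; the robot and the scene stay as the last step left them, time stands still between calls to the robot, and variables do not carry over. Pictures are saved under pics/ and viewed, and the job is handed in when it is done.

Besides the shell and the picture viewer there is one more tool, called after "Call:" by a JSON object that holds its "op" and its "data", one argument or row to a line. servo_tool: Moves the arm, as the interface text tells. Its arguments: {"type":"object","properties":{"plan":{"type":"array"}},"required":["plan"]}

```bash
ls; mkdir -p pics; cat > h.py <<'E'
from bench import *
import numpy as np, cv2
def P(c):
    R=cv2.Rodrigues(np.array(c["rvec"],float))[0]; return np.array(c["camera_matrix"],float),R,np.array(c["tvec"],float).reshape(3)
def proj(c,X):
    K,R,t=P(c); p=K@(R@np.array(X,float)+t); return p[:2]/p[2]
def ray(c,uv):
    K,R,t=P(c); d=R.T@np.linalg.solve(K,[uv[0],uv[1],1.]); return -R.T@t,d
def atz(c,uv,z):
    o,d=ray(c,uv); return o+d*(z-o[2])/d[2]
def tri(l):
    A=np.zeros((3,3));b=np.zeros(3)
    for c,uv in l:
        o,d=ray(c,uv); d=d/np.linalg.norm(d); M=np.eye(3)-np.outer(d,d); A+=M;b+=M@o
    return np.linalg.solve(A,b)
def pp(c,n):
    r=pinpoint(c,n); return [( [x["centre"][1]*560,x["centre"][0]*420],round(x["conf"],2)) for x in r[:2]]
E
python3 - <<'E'
from h import *
np.set_printoptions(precision=4,suppress=True)
s=get_obs(); print(s)
cs={n:camera(n) for n in ["scene","top","wrist"]}
for n,c in cs.items():
    cv2.imwrite(f"pics/{n}0.png",c["img"])
    K,R,t=P(c); print(n,K[0,0],-R.T@t,R[2])
    for th in ["mould","pivot","keeper_middle","lever_grip","claw_grip","claw_lip","hook","jar_mid","tape_mid","cup_mid","guide"]:
        print(th,[(np.round(a),b) for a,b in pp(c,th)])
E
```

```text
pics
{'time_s': 0.0, 'q': array([-1.4783,  0.1815,  1.608 , -0.    ,  1.3538, -0.2063]), 'dq': array([ 0.0019, -0.001 ,  0.0004, -0.0016,  0.0001, -0.0007]), 'joint_efforts': array([ -0.    , -44.4875, -35.1335,  -0.0002,   0.009 ,  -0.    ]), 'eef_pos': array([ 0.1692, -0.5489,  0.2123]), 'eef_rot': array([-0.0009,  0.9889,  0.1488,  0.    ]), 'wrist_force': array([ 0.3649, -0.9258,  0.2763]), 'torque': array([-0.0094,  0.0523, -0.0238]), 'opening': 0.9984275782435427}
scene 400.84405850943426 [0.7872 0.3035 0.7327] [-0.2638 -0.4293 -0.8638]
mould [(array([320., 247.]), 0.94), (array([228., 255.]), 0.34)]
pivot [(array([321., 226.]), 0.62), (array([347., 242.]), 0.62)]
keeper_middle [(array([352., 270.]), 0.89)]
lever_grip [(array([312., 194.]), 0.82)]
claw_grip [(array([344., 237.]), 0.62)]
claw_lip [(array([353., 262.]), 0.66)]
hook [(array([320., 224.]), 0.56)]
jar_mid [(array([227., 255.]), 0.94)]
tape_mid [(array([281., 166.]), 0.91)]
cup_mid [(array([281., 342.]), 0.86)]
guide []
top 381.95877403013196 [0.4824 0.0092 0.8173] [ 0.1736 -0.0341 -0.9842]
mould [(array([245., 241.]), 0.95)]
pivot [(array([243., 234.]), 0.68)]
keeper_middle [(array([192., 230.]), 0.89)]
lever_grip [(array([267., 237.]), 0.75)]
claw_grip [(array([202., 230.]), 0.8), (array([339., 260.]), 0.57)]
claw_lip [(array([192., 233.]), 0.88)]
hook [(array([247., 238.]), 0.74)]
jar_mid [(array([278., 164.]), 0.96)]
tape_mid [(array([338., 256.]), 0.58)]
cup_mid [(array([187., 158.]), 0.98)]
guide [(array([338., 255.]), 0.6)]
wrist 294.62320016453924 [ 0.2408 -0.5285  0.3727] [-0.279  -0.0839 -0.9566]
mould []
pivot []
keeper_middle []
lever_grip []
claw_grip []
claw_lip []
hook []
jar_mid []
tape_mid []
cup_mid []
guide []
```

```bash
python3 - <<'E'
import cv2,numpy as np
a=cv2.imread('pics/scene0.png');b=cv2.imread('pics/top0.png')
cv2.imwrite('pics/sc_crop.png',cv2.resize(a[160:340,220:420],None,fx=4,fy=3.33,interpolation=cv2.INTER_CUBIC)[:600,:800])
cv2.imwrite('pics/tp_crop.png',cv2.resize(b[140:320,120:360],None,fx=3.33,fy=3.33,interpolation=cv2.INTER_CUBIC)[:600,:800])
E
python3 - <<'E'
from h import *
np.set_printoptions(precision=4,suppress=True)
E
```

```text
(no output)
```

View pics/scene0.png

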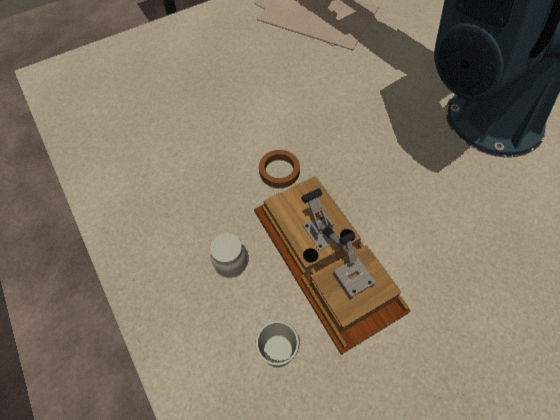

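View pics/top0.png

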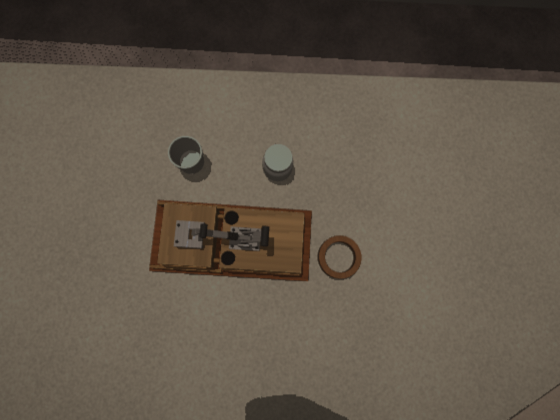

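View pics/sc_crop.png

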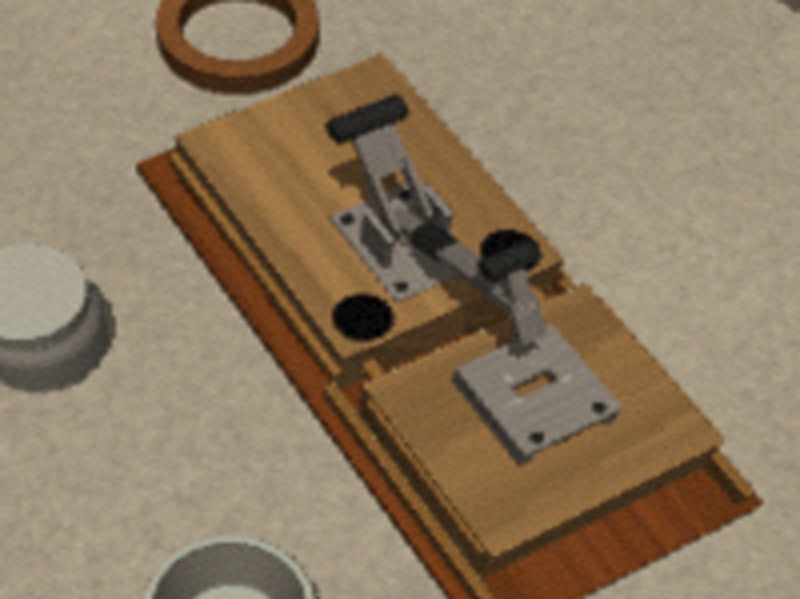

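View pics/tp_crop.png

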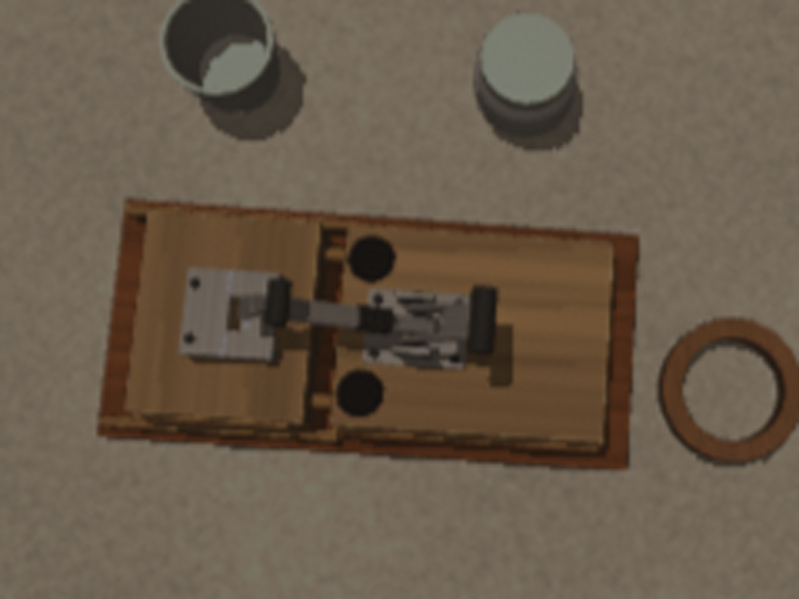

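```bash
cat >> h.py <<'E'
from scipy.optimize import least_squares
def model(p):
    x,y,yaw,lev,cl=p[:5]
    c,s=np.cos(yaw),np.sin(yaw)
    W=lambda mx,mz,my=0: np.array([x+c*mx-s*my,y+s*mx+c*my,mz])
    pin=np.array([18*np.cos(2.59+lev),92+18*np.sin(2.59+lev)])/1e3
    a=lev+cl
    C=lambda cx,cz: pin+np.array([np.cos(a)*cx-np.sin(a)*cz, np.sin(a)*cx+np.cos(a)*cz])
    g=C(.1015,.036); l=C(.1025,-.012)
    return dict(W=W,C=C,pin=pin,slope=a,pivot=W(0,.092),mould=W(0,0),keeper_middle=W(.0974,.081),
      lever_grip=W(.06*np.cos(.25+lev),.092+.06*np.sin(.25+lev)),hook=W(*pin),claw_grip=W(*g),claw_lip=W(*l),gm=g,lm=l)
def fit(obs,p0):
    # obs: list of (cam,name,uv,weight)
    f=lambda p: np.concatenate([(proj(c,model(p)[n])-uv)*w for c,n,uv,w in obs])
    r=least_squares(f,p0,loss='soft_l1'); return r
E
python3 - <<'E'
from h import *
import pickle
np.set_printoptions(precision=4,suppress=True)
T={};
for n in ["scene","top"]:
    T[n]=camera(n)
pickle.dump(T,open('c0.pkl','wb'))
obs=[]
names=["mould","pivot","keeper_middle","lever_grip","claw_grip","claw_lip","hook"]
for n in T:
    for th in names:
        for uv,cf in pp(T[n],th)[:1]:
            obs.append((T[n],th,np.array(uv),1.))
pickle.dump([(o[0]['shot'],o[1],o[2]) for o in obs],open('o0.pkl','wb'))
c=T['top']
print('kx',atz(c,(192,230),.081),'piv',atz(c,(243,234),.092))
k=atz(c,(192,230),.081);pv=atz(c,(243,234),.092);d=k-pv
p0=[pv[0],pv[1],np.arctan2(d[1],d[0]),2.1,-1.9]
r=fit(obs,p0); print(r.x,r.cost)
m=model(r.x)
for c,n,uv,w in obs: print(c is T['top'],n,uv.round(1),(proj(c,m[n])-uv).round(1))
for n in names: print(n,m[n])
print(m['gm'],m['lm'],m['slope'])
for nm,c in T.items():
    im=cv2.resize(c['img'],None,fx=4,fy=4,interpolation=cv2.INTER_CUBIC)
    for n in names:
        u=proj(c,m[n])*4+1.5; cv2.circle(im,tuple(int(v) for v in u),4,(0,0,255),-1); 
    ctr=(proj(c,m['keeper_middle'])*4+proj(c,m['pivot'])*4)/2
    x0,y0=int(ctr[0])-400,int(ctr[1])-300
    cv2.imwrite(f'pics/fit_{nm}.png',im[y0:y0+600,x0:x0+800])
E
```

```text
kx [0.5648 0.1534 0.081 ] piv [0.5582 0.0548 0.092 ]
[ 0.552   0.0537  1.5176  2.0738 -1.5282] 18.887968337723343
False mould [317.6 245.8] [ 1.1 -0.4]
False pivot [320.5 225.2] [ 1.8 -1.2]
False keeper_middle [352.1 269.7] [-0.5  1.1]
False lever_grip [313.4 193.3] [-1.4  1. ]
False claw_grip [344.2 239.4] [ 3.7 -1.8]
False claw_lip [353.9 260.5] [-0.7  0.2]
False hook [319.7 227. ] [1.6 1.1]
True mould [244.3 243.5] [ 1.6 -2.1]
True pivot [243.  237.2] [0.5 0. ]
True lever_grip [265.3 237.1] [-0.3 -0.5]
True claw_grip [204.5 228.5] [-2.2  2.2]
True claw_lip [191.  236.2] [ 0.8 -4.1]
True hook [243.2 238.1] [1.2 0.1]
mould [0.552  0.0537 0.    ]
pivot [0.552  0.0537 0.092 ]
keeper_middle [0.5572 0.151  0.081 ]
lever_grip [0.5498 0.0127 0.1358]
claw_grip [0.5556 0.1208 0.1575]
claw_lip [0.557  0.1465 0.1169]
hook [0.552  0.0528 0.074 ]
[0.0672 0.1575] [0.093  0.1169] 0.5455434844598597
```

View pics/fit_scene.png

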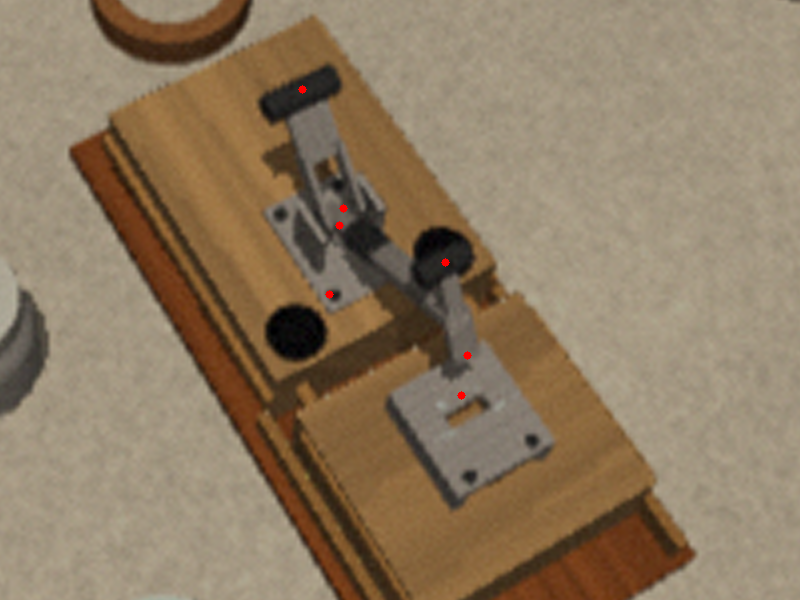

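View pics/fit_top.png

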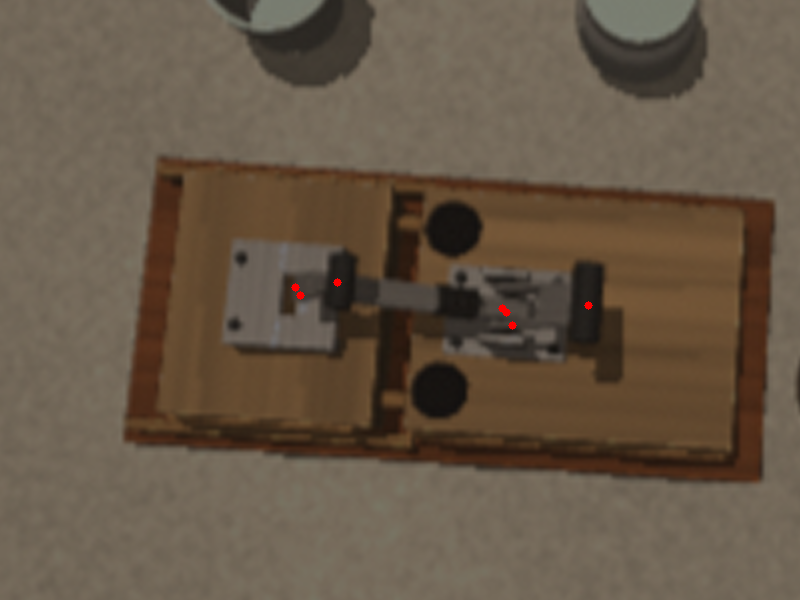

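Call:
{"op": "servo_tool", "data": {
  "plan": [
    [[0.0215,0.0372,0.004,0.0677,1],[0.0215,0.0372,0.004,0.0677,1],[0.0215,0.0372,0.004,0.0677,1],[0.0215,0.0372,0.004,0.0677,1],[0.0215,0.0372,0.004,0.0677,1],[0.0215,0.0372,0.004,0.0677,1],[0.0215,0.0372,0.004,0.0677,1],[0.0215,0.0372,0.004,0.0677,1]]
  ]
}}

```text
time_s: 3.4
eef_pos: [0.3419, -0.2504, 0.2456]
eef_rot: [0.0, 0.913, 0.409, 0.0]
wrist_force: [1.1, -0.9, 0.3]
opening: 1.0
```

Call:
{"op": "servo_tool", "data": {
  "plan": [
    [[0.0215,0.0372,0.004,0.0677,1],[0.0215,0.0372,0.004,0.0677,1],[0.0215,0.0372,0.004,0.0677,1],[0.0215,0.0372,0.004,0.0677,1],[0.0215,0.0372,0.004,0.0677,1],[0.0215,0.0372,0.004,0.0677,1],[0.0215,0.0372,0.004,0.0677,1],[0.0215,0.0372,0.004,0.0677,1]]
  ]
}}

```text
time_s: 4.2
eef_pos: [0.514, 0.0475, 0.2776]
eef_rot: [0.0, 0.77, 0.639, 0.0]
wrist_force: [0.2, -1.3, -0.1]
opening: 0.999
```

Call:
{"op": "servo_tool", "data": {
  "plan": [
    [[0.0215,0.0372,0.004,0.0677,1],[0.0215,0.0372,0.004,0.0677,1],[0,0,0,0,1],[0,0,0,0,1]]
  ]
}}

```text
time_s: 4.6
eef_pos: [0.5562, 0.1209, 0.2848]
eef_rot: [-0.0, 0.725, 0.689, -0.0]
wrist_force: [0.8, -0.6, 0.4]
opening: 1.002
```

```bash
python3 - <<'E'
from h import *
import pickle
np.set_printoptions(precision=4,suppress=True)
c=camera('wrist'); pickle.dump(c,open('w1.pkl','wb'))
for th in ["mould","pivot","keeper_middle","lever_grip","claw_grip","claw_lip","hook"]: print(th,pp(c,th))
cv2.imwrite('pics/w1.png',cv2.resize(c['img'],(800,600),interpolation=cv2.INTER_CUBIC))
p=[ 0.552 ,  0.0537 , 1.5176 , 2.0738, -1.5282]
m=model(p)
for n in ["pivot","keeper_middle","lever_grip","claw_grip","claw_lip","hook"]: print(n,proj(c,m[n]))
K,R,t=P(c); print(K,-R.T@t)
E
```

```text
mould [([281.512, 217.014], 0.65)]
pivot [([283.30400000000003, 240.114], 0.97)]
keeper_middle [([283.584, 161.112], 0.59), ([281.904, 169.218], 0.45)]
lever_grip [([280.896, 287.11199999999997], 0.9)]
claw_grip [([282.688, 201.894], 0.77)]
claw_lip [([280.896, 170.982], 0.9)]
hook [([280.67199999999997, 235.494], 0.65)]
pivot [281.1258 239.4639]
keeper_middle [281.2198 161.9903]
lever_grip [280.9518 285.505 ]
claw_grip [280.9124 201.3497]
claw_lip [281.0962 169.8737]
hook [281.1792 235.1067]
[[294.6232   0.     281.94  ]
 [  0.     294.6232 214.8484]
 [  0.       0.       1.    ]] [0.5608 0.194  0.4451]
```

View pics/w1.png

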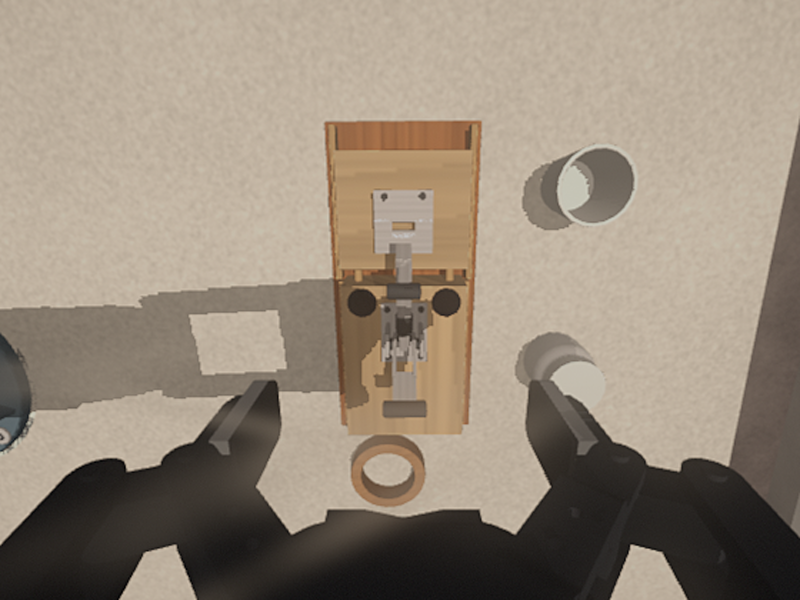

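```bash
python3 - <<'E'
from h import *
import pickle
np.set_printoptions(precision=4,suppress=True)
c=pickle.load(open('w1.pkl','rb'))
im=c['img'][120:220,230:340]
cv2.imwrite('pics/w1z.png',cv2.resize(im,None,fx=6,fy=6,interpolation=cv2.INTER_NEAREST))
g=cv2.cvtColor(c['img'],cv2.COLOR_BGR2GRAY)
for r in range(128,182): print(r,g[r,266:300:3], (atz(c,(281.5,r),.081)))
E
```

```text
128 [149 149 149 149 149 149 149 149 150 150 151 150] [0.5596 0.1908 0.081 ]
129 [150 150 150 150 150 150 150 150 151 150 150 150] [0.5595 0.1897 0.081 ]
130 [151 152 151 151 150 150 150 151 151 151 151 151] [0.5595 0.1885 0.081 ]
131 [153 152 151 150 150 150 149 150 150 151 152 152] [0.5594 0.1874 0.081 ]
132 [133 138 137 152 152 152 152 152 152 142 144 132] [0.5594 0.1863 0.081 ]
133 [162 165 163 169 168 169 169 168 168 167 172 162] [0.5593 0.1851 0.081 ]
134 [177 165 176 173 174 173 174 173 174 181 137 177] [0.5592 0.184  0.081 ]
135 [172 113 176 173 174 173 174 173 174 169  83 176] [0.5592 0.1828 0.081 ]
136 [151  77 177 173 172 173 172 173 173 120  80 176] [0.5591 0.1817 0.081 ]
137 [137  83 175 169 169 168 169 168 169  85  82 172] [0.5591 0.1805 0.081 ]
138 [138  81 174 170 169 169 168 169 169 138  77 172] [0.559  0.1794 0.081 ]
139 [171 105 176 173 173 173 172 172 173 174 106 173] [0.5589 0.1782 0.081 ]
140 [179 144 174 172 173 172 173 173 172 175 161 171] [0.5589 0.177  0.081 ]
141 [172 167 171 170 170 170 169 169 169 170 172 168] [0.5588 0.1759 0.081 ]
142 [169 170 169 169 1
[... 2357 characters left out ...]
0.081 ]
173 [163 164 140 108 137 142 138 143 164 164 164 163] [0.5568 0.1375 0.081 ]
174 [163 164 140 107 138 142 137 141 164 164 164 164] [0.5568 0.1362 0.081 ]
175 [169 169 144 111 138 142 137 143 169 168 168 168] [0.5567 0.135  0.081 ]
176 [172 175 149 113 138 142 138 144 172 171 171 171] [0.5566 0.1337 0.081 ]
177 [157 142 117 102 138 142 138 141 154 154 154 154] [0.5566 0.1325 0.081 ]
178 [143 117  92  94 138 142 137 140 142 142 143 143] [0.5565 0.1312 0.081 ]
179 [140 120  96  93 138 142 137 141 143 144 143 144] [0.5564 0.13   0.081 ]
180 [141 122  96  93 136 139 135 139 143 144 144 144] [0.5564 0.1287 0.081 ]
181 [143 122  97  93 154 155 141 156 145 144 145 145] [0.5563 0.1275 0.081 ]
```

View pics/w1z.png

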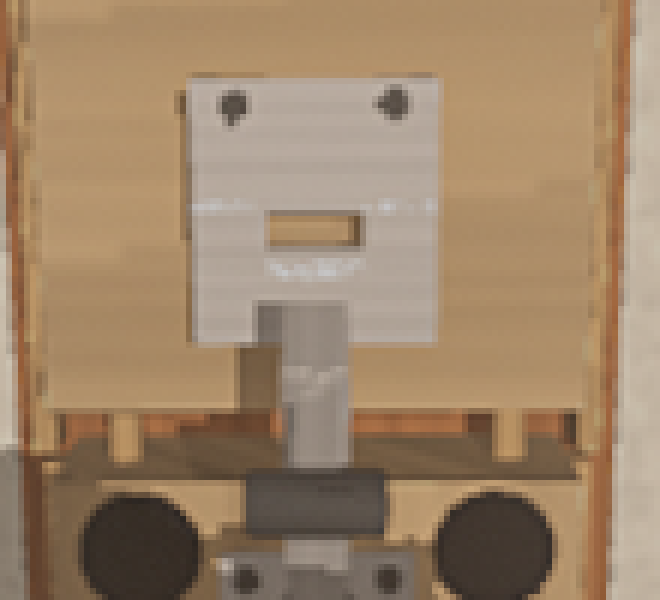

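```bash
python3 - <<'E'
from h import *
import pickle
np.set_printoptions(precision=4,suppress=True)
w=pickle.load(open('w1.pkl','rb'));T=pickle.load(open('c0.pkl','rb'));s,t=T['scene'],T['top']
p=np.array([ 0.552 ,  0.0537 , 1.5176 , 2.0738, -1.5282]);m=model(p)
def off(c):
    ctr=(proj(c,m['keeper_middle'])*4+proj(c,m['pivot'])*4)/2; return int(ctr[0])-400,int(ctr[1])-300
def pk(c,u): o=off(c); return (np.array(u)+o-1.5)/4
claw=[(s,pk(s,(443,258))),(t,pk(t,(341,281))),(w,np.array([230+317/6-.4,120+503/6-.4]))]
lev=[(s,pk(s,(301,93))),(t,pk(t,(588,301))),(w,np.array([404.5*.7-.3,408.5*.7-.3]))]
for l,n in((claw,'claw_grip'),(lev,'lever_grip')):
    X=tri(l); print(n,X,[ (proj(c,X)-u).round(1) for c,u in l])
    for c,u in l: print(atz(c,u,X[2]))
obs=[(c,'claw_grip',u,1.) for c,u in claw]+[(c,'lever_grip',u,1.) for c,u in lev]
obs+=[(w,'pivot',np.array([283.3,240.1]),.5),(s,'pivot',np.array([320.5,225.2]),.5),(t,'pivot',np.array([243.,237.2]),.5),(w,'claw_lip',np.array([281,171.]),.5),(s,'claw_lip',np.array([353.9,260.5]),.5)]
obs+=[(w,'keeper_middle',np.array([283.,161.5]),.3),(s,'keeper_middle',np.array([352.,270.]),.5)]
r=fit(obs,p);print(r.x,r.cost);m2=model(r.x)
for c,n,u,_ in obs: print(n,(proj(c,m2[n])-u).round(1))
for n in ["pivot","lever_grip","claw_grip","claw_lip"]: print(n,m2[n])
print(m2['gm'],m2['lm'],m2['slope'])
# mould yaw from board edges in wrist: left edge & right edge
for n in ['jar_mid','cup_mid']:
    print(n,[atz(t,u,.04) for u in ([(278,164)] if n[0]=='j' else [(187,158)])])
# slot px in wrist / scene
print('slot w',atz(w,(230+314.5/6-.4,161.2),.081),atz(w,(230+314.5/6-.4,154.8),.081))
print('slot s',[atz(s,pk(s,u),.081) for u in [(444,412),(483,397),(490,411),(452,427)]])
E
```

```text
claw_grip [0.5563 0.1191 0.1594] [array([-0.1,  0. ]), array([-0. , -0.3]), array([-0.7,  0. ])]
[0.5561 0.1191 0.1594]
[0.5559 0.1191 0.1594]
[0.557  0.1191 0.1594]
lever_grip [0.5518 0.0134 0.1365] [array([-0.4, -0.3]), array([-0.2,  0.1]), array([-0.2, -0.4])]
[0.5516 0.0143 0.1365]
[0.552  0.013  0.1365]
[0.5521 0.0128 0.1365]
[ 0.5537  0.0537  1.53    2.0645 -1.4992] 1.4561542917858163
claw_grip [-0.2  0.2]
claw_grip [ 0.1 -0.3]
claw_grip [-0.6 -0.1]
lever_grip [-0.6 -0.3]
lever_grip [-0.1 -0. ]
lever_grip [-0.  -0.4]
pivot [-0.8 -0.7]
pivot [ 1.  -0.8]
pivot [ 0.5 -0.8]
claw_lip [ 0.6 -0. ]
claw_lip [-1.1 -0.6]
keeper_middle [-1.4  0.4]
keeper_middle [-0.5  1. ]
pivot [0.5537 0.0537 0.092 ]
lever_grip [0.552  0.0131 0.1362]
claw_grip [0.5564 0.119  0.1588]
claw_lip [0.5575 0.1456 0.1188]
[0.0654 0.1588] [0.0919 0.1188] 0.5653563762799099
jar_mid [array([ 0.7133, -0.0103,  0.04  ])]
cup_mid [array([0.7207, 0.1807, 0.04  ])]
slot w [0.5582 0.1519 0.081 ] [0.5586 0.1596 0.081 ]
slot s [array([0.5678, 0.153 , 0.081 ]), array([0.5496, 0.1564, 0.081 ]), array([0.5509, 0.163 , 0.081 ]), array([0.569 , 0.1602, 0.081 ])]
```

Call:
{"op": "servo_tool", "data": {
  "plan": [
    [[0.0002,-0.001,-0.03,0.01,0.2],[0.0002,-0.001,-0.03,0,0.2],[0,0,-0.025,0,0.2],[0,0,-0.02,0,0.2],[0,0,-0.015,0,0.2],[0,0,-0.011,0,0.2],[0,0,0,0,0.2]]
  ]
}}

```text
time_s: 5.7
eef_pos: [0.5558, 0.1179, 0.1528]
eef_rot: [-0.001, 0.722, 0.691, -0.001]
wrist_force: [-0.2, -0.3, 0.6]
opening: 0.597
```

```bash
python3 - <<'E'
from h import *
for n in('wrist','scene'):
    c=camera(n)
    im=c['img'] if n=='wrist' else c['img'][140:320,220:460]
    cv2.imwrite(f'pics/{n}2.png',cv2.resize(im,(800,600),interpolation=cv2.INTER_CUBIC))
print(get_obs()['eef_pos'])
E
```

```text
[0.55715457 0.11804512 0.15484949]
```

View pics/wrist2.png

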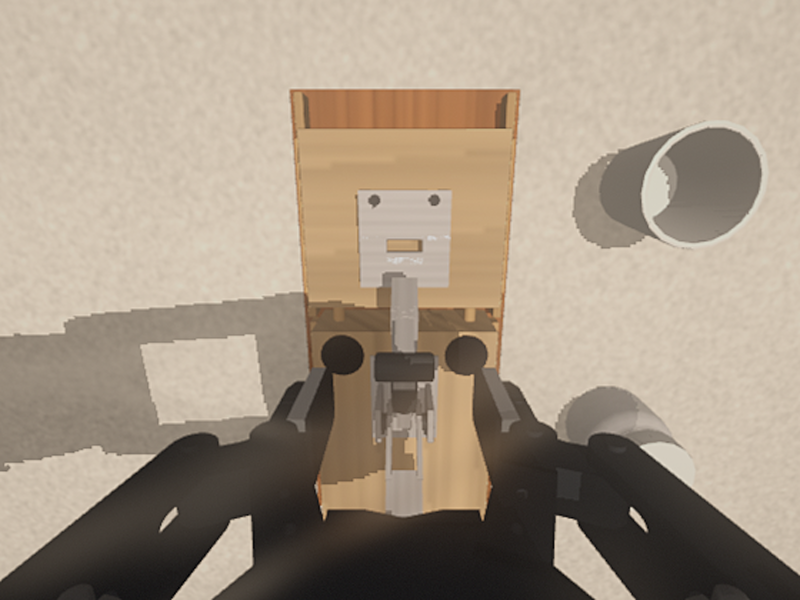

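View pics/scene2.png

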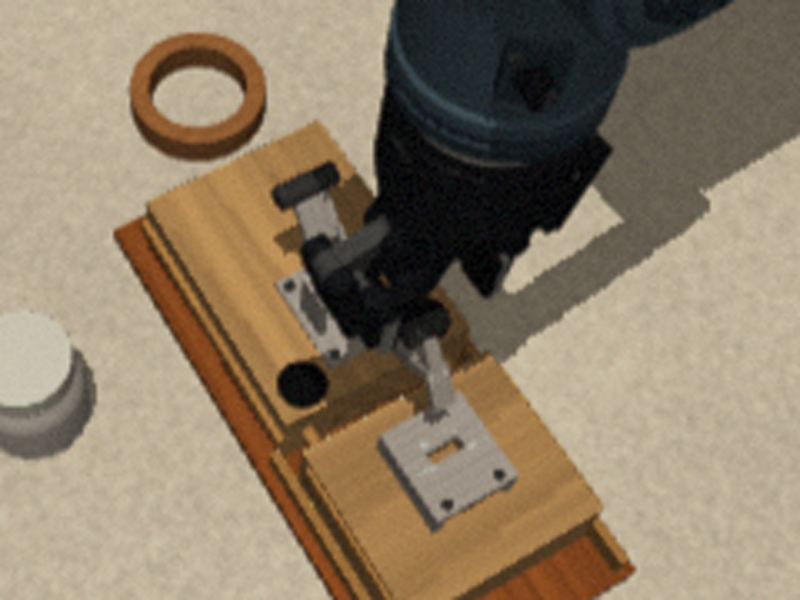

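```bash
python3 - <<'E'
from h import *
np.set_printoptions(precision=4,suppress=True)
c=camera('wrist');s=get_obs();e=np.array(s['eef_pos']);print(s['time_s'],e,s['eef_rot'])
for dz in(-.014,0,.005): print(dz,proj(c,e+[0,0,dz])/.7)
print(proj(c,[.5565,.119,.159])/.7)
a=np.array([404.5,367])*.7
print(atz(c,a,.159),atz(c,a,.155))
E
```

```text
5.85 [0.5575 0.1181 0.1553] [0.0006 0.7223 0.6916 0.0007]
-0.014 [402.2007 350.4117]
0 [402.1696 363.5923]
0.005 [402.1573 368.8047]
[399.6056 365.389 ]
[0.5585 0.1182 0.159 ] [0.5584 0.1163 0.155 ]
```

Call:
{"op": "servo_tool", "data": {
  "plan": [
    [[0.001,0,0,0,-1],[0,0,0,0,-1],[0,0,0,0,-1],[0,0,0,0,-1],[0,0,0,0,-1],[0,0,0,0,-1]]
  ]
}}

```text
time_s: 6.45
eef_pos: [0.5577, 0.1181, 0.1542]
eef_rot: [-0.0, 0.722, 0.692, -0.0]
wrist_force: [-0.1, 0.2, 0.3]
opening: 0.001
```

```bash
python3 - <<'E'
from h import *
import pickle
c=camera('wrist');print(get_obs()); pickle.dump(c,open('w3.pkl','wb'))
cv2.imwrite(f'pics/w3.png',cv2.resize(c['img'],(800,600),interpolation=cv2.INTER_CUBIC))
E
```

```text
{'time_s': 6.5, 'q': array([ 4.86929925e-04,  2.28978956e-01,  1.67486250e+00, -3.00076998e-05,
        1.23785085e+00,  4.38820874e-02]), 'dq': array([0.00040972, 0.00104816, 0.00050401, 0.00015293, 0.00010358,
       0.00122157]), 'joint_efforts': array([ 2.61581867e-03, -4.50835240e+01, -3.33128536e+01, -1.73296298e-04,
        1.05629715e-03, -6.04383308e-05]), 'eef_pos': array([0.55765004, 0.11806199, 0.15415897]), 'eef_rot': array([-2.41976510e-05,  7.22278249e-01,  6.91602580e-01, -4.58089582e-05]), 'wrist_force': array([-0.26265119, -0.15506114,  0.03975244]), 'torque': array([-0.01214546,  0.00360558,  0.0210045 ]), 'opening': -0.0007127138180339079}
```

View pics/w3.png

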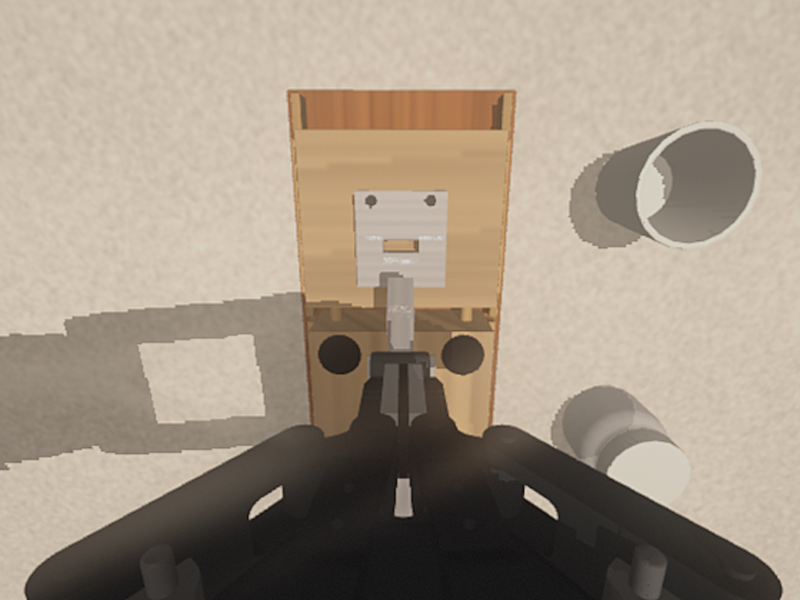

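```bash
python3 - <<'E'
from h import *
import pickle
np.set_printoptions(precision=1,suppress=True)
c=pickle.load(open('w3.pkl','rb'));s=get_obs();e=np.array(s['eef_pos'])
for dy in(-.011,0,.011):
  for dz in(-.02,-.014,-.007,0,.01,.03): print(dy,dz,proj(c,e+[0,dy,dz])/.7)
cv2.imwrite('pics/w3z.png',cv2.resize(c['img'][230:320,220:340],None,fx=6.6,fy=6.6,interpolation=cv2.INTER_NEAREST))
w=camera('top');cv2.imwrite('pics/t3.png',cv2.resize(w['img'][160:300,140:340],(800,560),interpolation=cv2.INTER_CUBIC))
w=camera('scene');cv2.imwrite('pics/s3.png',cv2.resize(w['img'][180:300,260:420],(800,600),interpolation=cv2.INTER_CUBIC))
E
```

```text
-0.011 -0.02 [402.6 366.9]
-0.011 -0.014 [402.6 372.6]
-0.011 -0.007 [402.6 379.6]
-0.011 0 [402.5 387.1]
-0.011 0.01 [402.5 399. ]
-0.011 0.03 [402.5 427.2]
0 -0.02 [401.6 345.1]
0 -0.014 [401.5 350.2]
0 -0.007 [401.5 356.5]
0 0 [401.4 363.3]
0 0.01 [401.3 374. ]
0 0.03 [401.1 399.5]
0.011 -0.02 [400.5 322.5]
0.011 -0.014 [400.4 327. ]
0.011 -0.007 [400.3 332.5]
0.011 0 [400.2 338.5]
0.011 0.01 [400. 348.]
0.011 0.03 [399.6 370.6]
```

View pics/w3z.png

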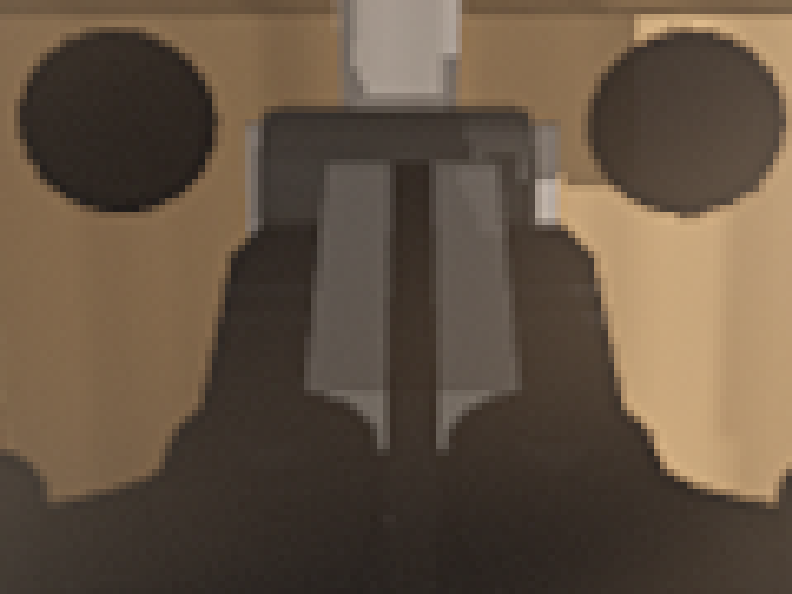

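View pics/s3.png

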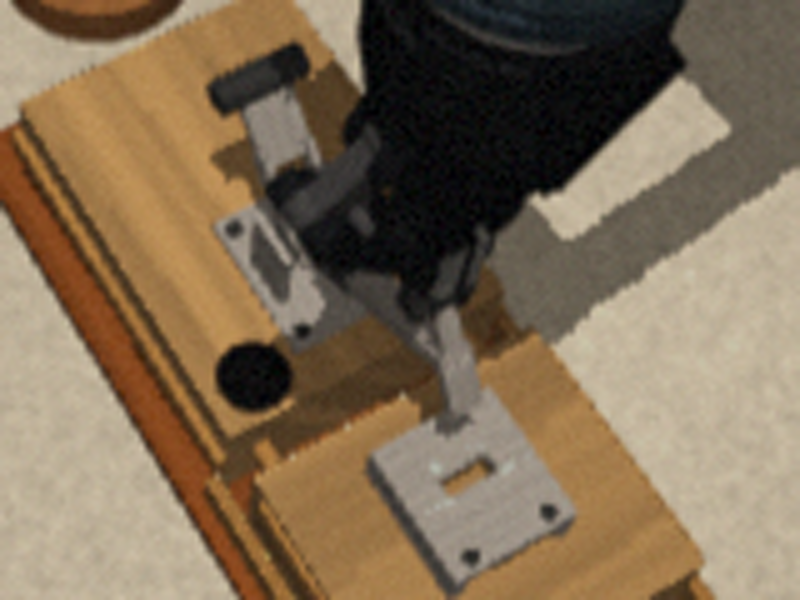

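View pics/t3.png

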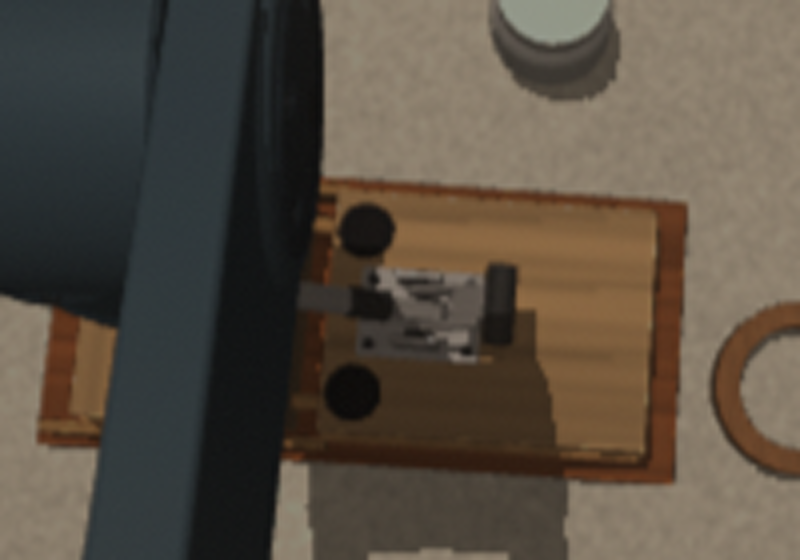

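```bash
python3 - <<'E'
from h import *
import pickle
s=camera('scene')
e=np.array(get_obs()['eef_pos']); m=model([ 0.5537 , 0.0537 , 1.53 ,   2.0645, -1.4992])
f=6
im=cv2.resize(s['img'],None,fx=f,fy=f,interpolation=cv2.INTER_CUBIC)
a=np.array([.041,.999,0]);b=np.array([.999,-.041,0])
def box(ctr,hx,hy,z0,z1,col):
    P8=[ctr*[1,1,0]+sx*hx*a+sy*hy*b+[0,0,z] for z in(z0,z1) for sx,sy in((-1,-1),(-1,1),(1,1),(1,-1))]
    q=[tuple(int(v) for v in proj(s,p)*f+f/2) for p in P8]
    for i in range(4):
        for j,k in((i,(i+1)%4),(4+i,4+(i+1)%4),(i,4+i)): cv2.line(im,q[j],q[k],col,1)
g=m['claw_grip']; box(g,.006,.012,g[2]-.006,g[2]+.006,(0,255,255))
box(e,.011,.009,e[2]-.014,e[2]+.03,(0,255,0))
box(e,.011,.009,e[2]+.02,e[2]+.05,(0,0,255))
u=proj(s,e)*f; x0,y0=int(u[0])-400,int(u[1])-300
cv2.imwrite('pics/s3o.png',im[y0:y0+600,x0:x0+800])
E
```

```text
(no output)
```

View pics/s3o.png

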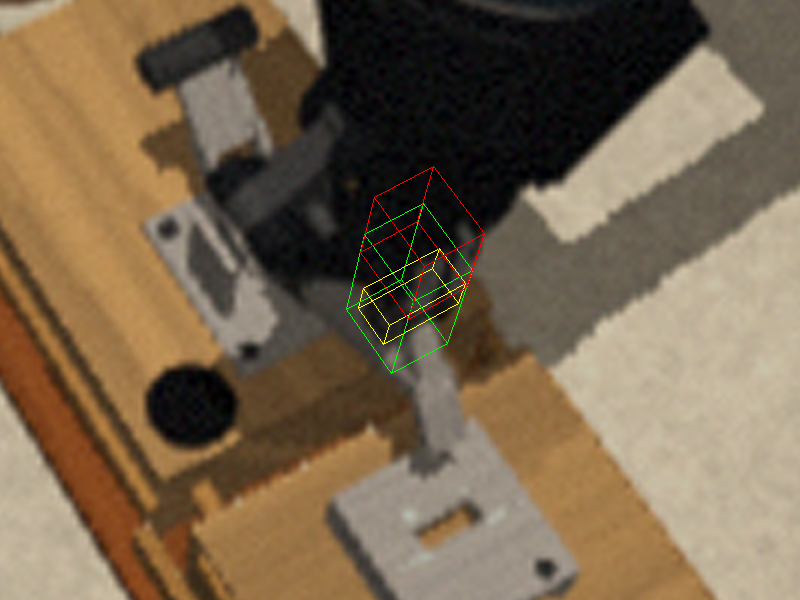

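Call:
{"op": "servo_tool", "data": {
  "plan": [
    [[0,0,0.0,0,0.1],[0,0,0,0,0.1],[0,0,0,0,0.1],[0,0,0,0,0.1],[0,0,-0.008,0,0.1],[0,0,-0.008,0,0.1],[0,0,0,0,0.1]]
  ]
}}

```text
time_s: 7.35
eef_pos: [0.5564, 0.118, 0.1362]
eef_rot: [-0.001, 0.722, 0.692, -0.001]
wrist_force: [-0.8, -0.2, -0.5]
opening: 0.547
```

```bash
python3 - <<'E'
from h import *
c=camera('wrist');o=get_obs();print(o['eef_pos'],o['wrist_force'],o['opening'])
cv2.imwrite('pics/w4z.png',cv2.resize(c['img'][210:330,200:360],None,fx=5,fy=5,interpolation=cv2.INTER_NEAREST))
w=camera('scene');cv2.imwrite('pics/s4.png',cv2.resize(w['img'][190:280,300:420],None,fx=6.6,fy=6.6,interpolation=cv2.INTER_CUBIC))
E
```

```text
[0.55680413 0.11803409 0.13691045] [ 0.08322038 -0.1128338   0.26905825] 0.5514721191992333
```

View pics/w4z.png

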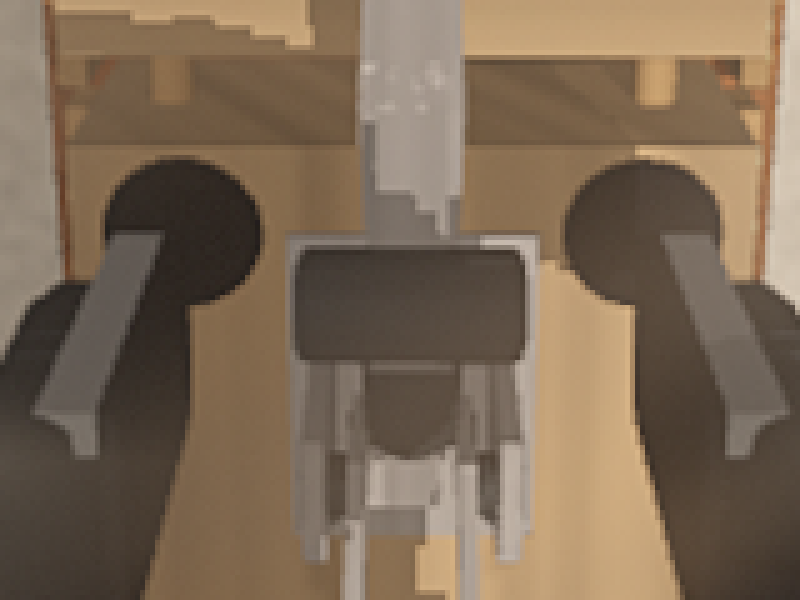

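View pics/s4.png

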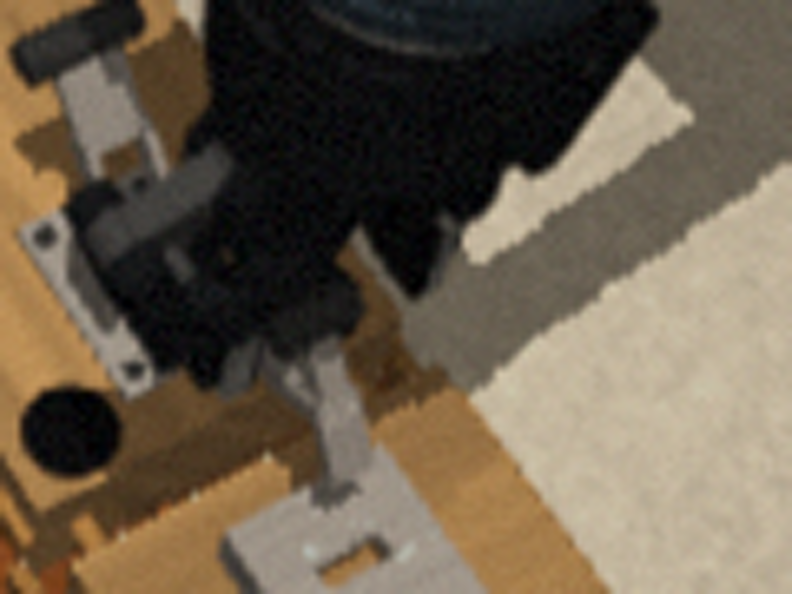

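```bash
python3 - <<'E'
from h import *
np.set_printoptions(precision=4,suppress=True)
c=camera('wrist');s=camera('scene');e=get_obs()['eef_pos'];print(e)
for u in[(335.6,248.8),(338,247),(333,248)]:
    X=tri([(s,u),(c,(338,257))]);print(X-e,proj(s,X)-u,proj(c,X))
print(atz(c,[282.3,210+305/5],.159))
E
```

```text
[0.5578 0.118  0.1382]
[0.0282 0.0102 0.0267] [-0.0528 -0.2019] [338.1426 256.3644]
[0.0265 0.0131 0.0347] [0.0968 0.3612] [337.7389 258.1963]
[0.0291 0.0062 0.0206] [0.1277 0.4775] [337.6845 258.4549]
[0.558  0.1183 0.159 ]
```

Call:
{"op": "servo_tool", "data": {
  "plan": [
    [[0,0,-0.006,0,0.1],[0,0,-0.006,0,0.1],[0,0,-0.004,0,0.1],[0,0,0,0,0.1]]
  ]
}}

```text
time_s: 7.95
eef_pos: [0.5569, 0.1181, 0.1211]
eef_rot: [-0.001, 0.722, 0.692, -0.001]
wrist_force: [0.9, -0.8, -0.0]
opening: 0.554
```

```bash
python3 - <<'E'
from h import *
c=camera('wrist');o=get_obs();print(o['eef_pos'],o['wrist_force'],o['opening'])
cv2.imwrite('pics/w5z.png',cv2.resize(c['img'][210:330,200:360],None,fx=5,fy=5,interpolation=cv2.INTER_NEAREST))
w=camera('scene');cv2.imwrite('pics/s5.png',cv2.resize(w['img'][190:280,300:420],None,fx=6.6,fy=6.6,interpolation=cv2.INTER_CUBIC))
E
```

```text
[0.55728471 0.11802903 0.12159175] [-0.72322643 -0.55316016  0.92839454] 0.5521747925273843
```

View pics/w5z.png

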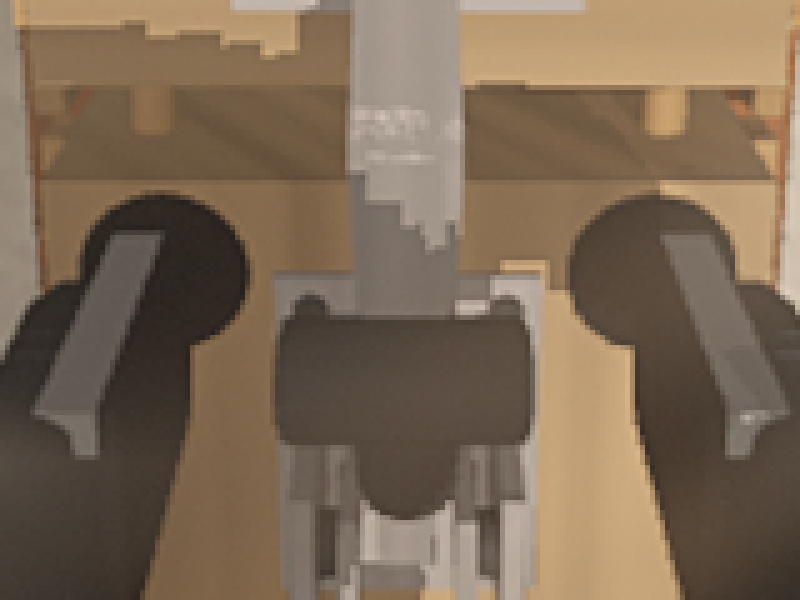

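View pics/s5.png

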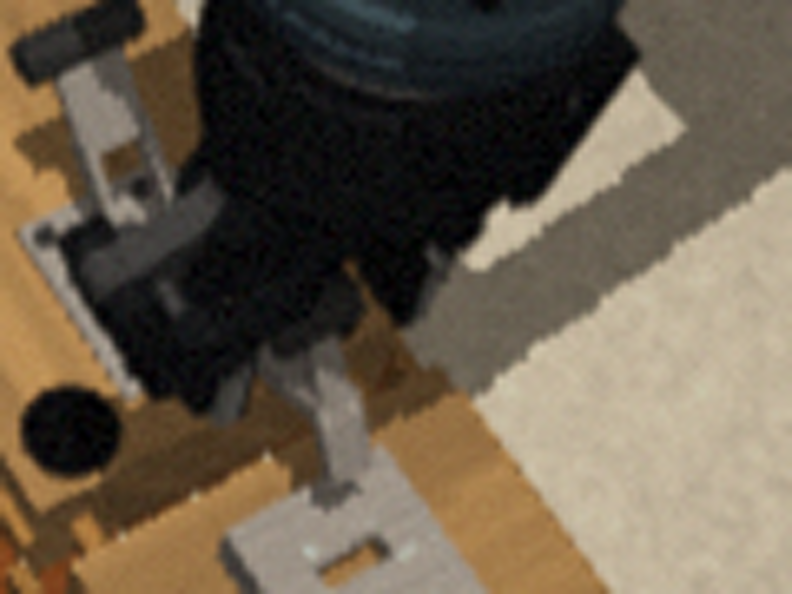

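Call:
{"op": "servo_tool", "data": {
  "plan": [
    [[0,0,0,0,-1],[0,0,0,0,-1],[0,0,0,0,-1],[0,0,0,0,-1],[0,0,0,0,-1]]
  ]
}}

```text
time_s: 8.55
eef_pos: [0.5575, 0.1184, 0.1224]
eef_rot: [-0.0, 0.722, 0.692, 0.0]
wrist_force: [-3.2, 2.4, 2.1]
opening: 0.261
```

```bash
python3 - <<'E'
from h import *
c=camera('wrist');o=get_obs();print(o['eef_pos'],o['wrist_force'],o['opening'],o['torque'])
cv2.imwrite('pics/w6.png',cv2.resize(c['img'],(800,600),interpolation=cv2.INTER_CUBIC))
E
```

```text
[0.55753507 0.11839756 0.12234975] [-3.54231273  3.57907931  3.14960195] 0.25933577054322116 [ 0.42575487  0.47785636 -0.01134225]
```

View pics/w6.png

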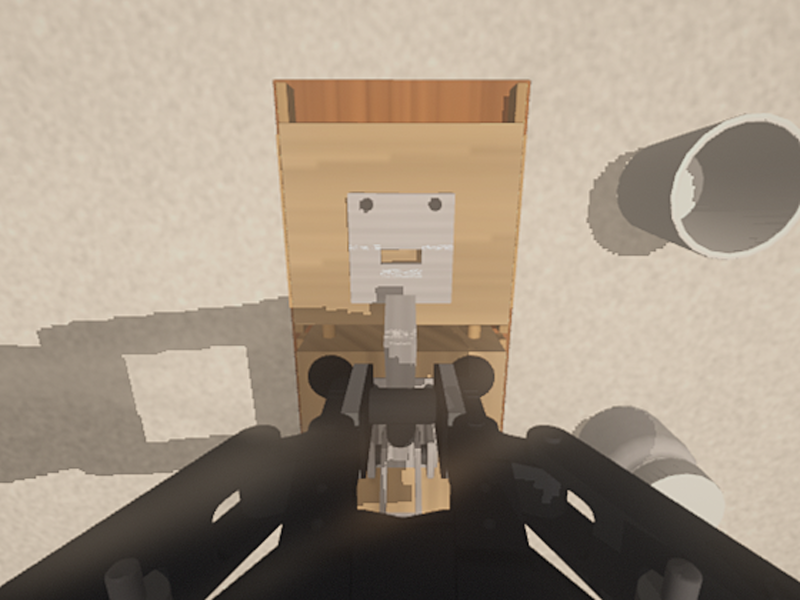

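Call:
{"op": "servo_tool", "data": {
  "plan": [
    [[0.0001,0.002,-0.0018,0,-1],[0.0001,0.002,-0.0018,0,-1],[0.0001,0.002,-0.0018,0,-1],[0.0001,0.002,-0.0018,0,-1],[0.0001,0.0019,-0.0019,0,-1],[0.0001,0.0019,-0.0019,0,-1],[0.0001,0.0019,-0.0019,0,-1]]
  ]
}}

```text
time_s: 9.3
eef_pos: [0.5583, 0.1316, 0.109]
eef_rot: [0.0, 0.722, 0.692, -0.0]
wrist_force: [-3.5, -2.6, 3.1]
opening: 0.264
```

Call:
{"op": "servo_tool", "data": {
  "plan": [
    [[0,0.0017,-0.002,0,-1],[0,0.0017,-0.002,0,-1],[0,0.0016,-0.002,0,-1],[0,0.0016,-0.002,0,-1],[0,0.0015,-0.002,0,-1],[0,0,0,0,-1]]
  ]
}}

```text
time_s: 9.9
eef_pos: [0.5584, 0.14, 0.099]
eef_rot: [0.0, 0.722, 0.692, 0.0]
wrist_force: [-2.2, -2.9, 2.4]
opening: 0.261
```

```bash
python3 - <<'E'
from h import *
import pickle
c=camera('wrist');o=get_obs();print(o['eef_pos'],o['wrist_force'],o['opening'],o['torque'])
pickle.dump(c,open('w7.pkl','wb'))
cv2.imwrite('pics/w7.png',cv2.resize(c['img'],(800,600),interpolation=cv2.INTER_CUBIC))
w=camera('scene');cv2.imwrite('pics/s7.png',cv2.resize(w['img'][180:300,280:440],None,fx=5,fy=5,interpolation=cv2.INTER_CUBIC))
pickle.dump(w,open('s7.pkl','wb'))
E
```

```text
[0.55849232 0.13998142 0.09925452] [-2.70346037 -1.79641592  2.45100701] 0.2623750270141182 [-0.61603727  0.46070098  0.06997299]
```

View pics/w7.png

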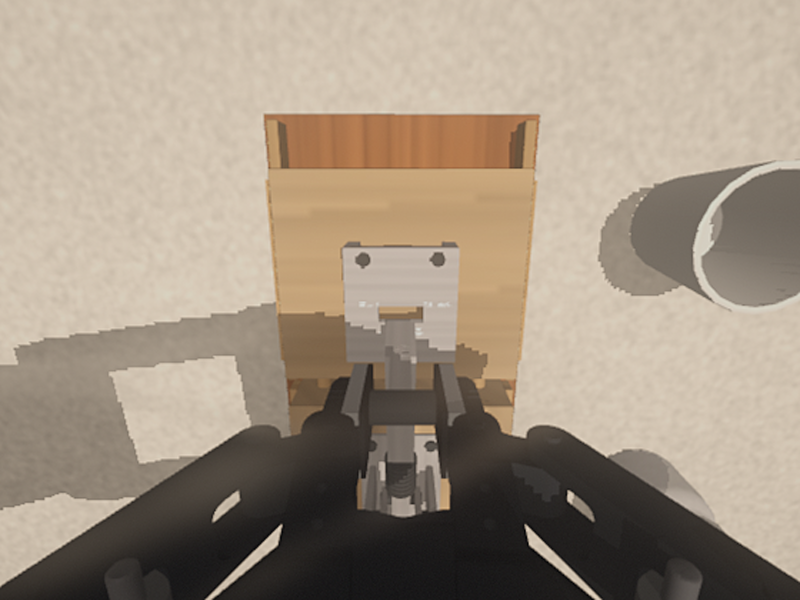

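View pics/s7.png

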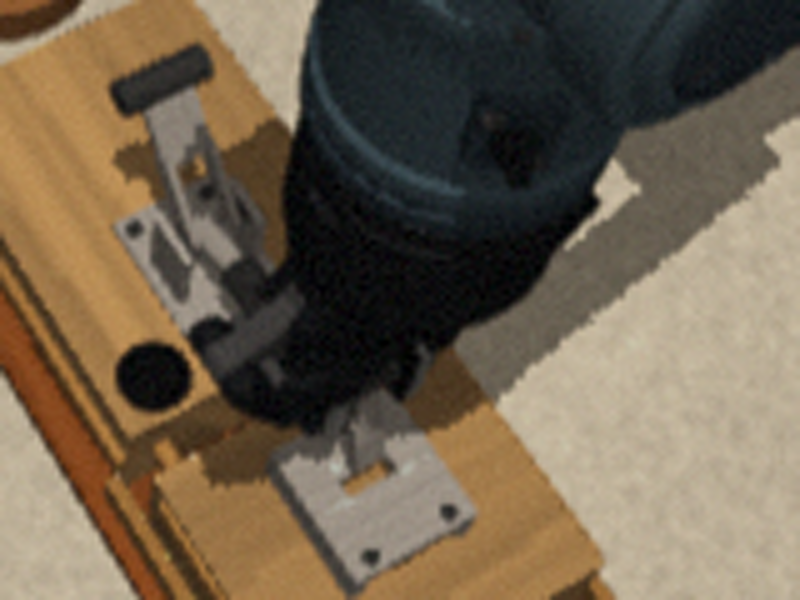

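```bash
cat >> h.py <<'E'
MP=[0.5537,0.0537,1.53]
def ik(gx,gz,l0=2.06):
    f=lambda q: model(MP+list(q))['gm']-np.array([gx,gz])
    r=least_squares(f,[l0,.3-l0]); return r.x
E
python3 - <<'E'
from h import *
import pickle
np.set_printoptions(precision=4,suppress=True)
w=pickle.load(open('w7.pkl','rb'));s=pickle.load(open('s7.pkl','rb'))
q=ik(.087,.1358);m=model(MP+list(q));print('ik',q,m['slope'],m['lm'],m['pin'])
print('bar pred wrist',proj(w,m['claw_grip'])/.7,'lever pred scene',(proj(s,m['lever_grip'])-[280,180])*5)
u=np.array([404,407])*.7
print(atz(w,u,.1358), m['claw_grip'])
for r in (307,320,247,362): print(r,(atz(w,(401*.7,r*.7-.3),.081)[1]-.0537)*1e3)
for x in [(340,483),(382,461),(393,474),(351,495)]: print((atz(s,np.array(x)/5+[279.6,179.6],.081)-[0,.0537,0]))
cv2.imwrite('pics/w7z.png',cv2.resize(w['img'][160:300,220:340],None,fx=5,fy=4.2,interpolation=cv2.INTER_NEAREST))
E
```

```text
ik [ 2.0541 -1.7842] 0.26987734755850834 [0.1008 0.0898] [-0.0012  0.074 ]
bar pred wrist [397.3823 408.2959] lever pred scene [155.8762  74.6424]
[0.5595 0.141  0.1358] [0.5572 0.1406 0.1358]
307 105.45493470189685
320 99.38809833667564
247 132.04081042789093
362 78.97679249875664
[0.5689 0.1014 0.081 ]
[0.552  0.1026 0.081 ]
[0.5516 0.1084 0.081 ]
[0.5683 0.1068 0.081 ]
```

View pics/w7z.png

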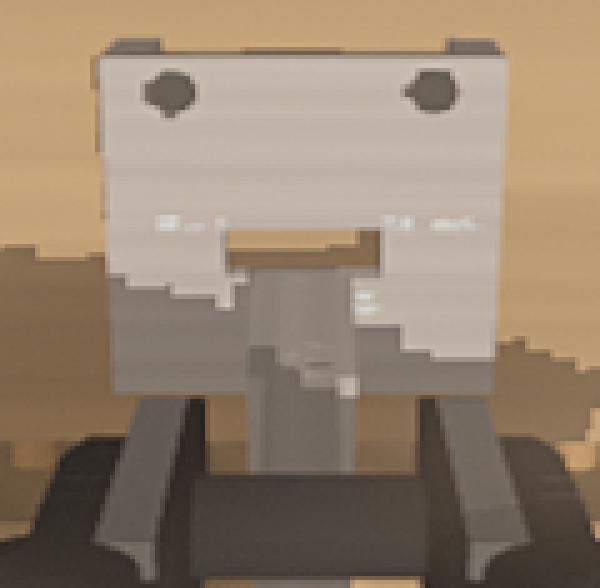

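```bash
python3 - <<'E'
from h import *
import pickle
np.set_printoptions(precision=4,suppress=True)
w=pickle.load(open('w7.pkl','rb'))
q=ik(.087,.1358);m=model(MP+list(q))
for z in(-.012,.006): 
    g=m['C'](.105,z); print(g,proj(w,m['W'](*g)))
for r in (223.5,224.3,225): print(r,(atz(w,(281,r),.0905)[1]-.0537)*1e3,(atz(w,(281,r),.081)[1]-.0537)*1e3)
K,R,t=P(w);print(-R.T@t)
for lx in (.1015,.1025,.1035):
  for lz in (.083,.078,.070):
    f=lambda q: model(MP+list(q))['lm']-np.array([lx,lz]); q2=least_squares(f,q).x; mm=model(MP+list(q2)); print(lx,lz,q2,mm['slope'],mm['gm'],(mm['gm']-[.087,.1358])*1e3)
E
```

```text
[0.1032 0.0905] [278.959  222.9724]
[0.0984 0.1078] [278.6865 241.1696]
223.5 102.70582681588105 99.51444011465094
224.3 102.19587907694432 98.97580595652263
225 101.74897678298936 98.50376377947137
[0.5622 0.2131 0.2594]
0.1015 0.083 [ 2.0495 -1.8461] 0.20339782084751667 [0.0908 0.1298] [ 3.8247 -5.9915]
0.1015 0.078 [ 2.032  -1.8774] 0.15459900800022064 [0.0931 0.1253] [  6.1207 -10.5265]
0.1015 0.07 [ 2.0323 -1.9552] 0.07706522521045844 [0.0968 0.1178] [  9.8074 -18.0194]
0.1025 0.083 [ 2.1053 -1.9015] 0.20383735751046017 [0.0918 0.1298] [ 4.8041 -5.9962]
0.1025 0.078 [ 2.0878 -1.9326] 0.15520748391332573 [0.0941 0.1253] [  7.0919 -10.5316]
0.1025 0.07 [ 2.0878 -2.0101] 0.07766901090158429 [0.0978 0.1178] [ 10.7786 -18.0223]
0.1035 0.083 [ 2.1608 -1.9571] 0.2037334141991165 [0.0928 0.1298] [ 5.809  -5.9951]
0.1035 0.078 [ 2.1434 -1.9881] 0.1552736771094052 [0.0951 0.1253] [  8.0888 -10.5321]
0.1035 0.07 [ 2.1434 -2.0656] 0.07773487842301785 [0.0988 0.1178] [ 11.7755 -18.0226]
```

Call:
{"op": "servo_tool", "data": {
  "plan": [
    [[0,0.0014,-0.001,0,-1],[0,0.0014,-0.001,0,-1],[0,0.0014,-0.001,0,-1],[0,0.0013,-0.001,0,-1],[0,0,0,0,-1]]
  ]
}}

```text
time_s: 10.5
eef_pos: [0.5583, 0.1456, 0.0951]
eef_rot: [-0.0, 0.722, 0.692, -0.0]
wrist_force: [-1.3, -2.2, 2.9]
opening: 0.263
```

```bash
cat > look.py <<'E'
from h import *
import pickle,sys
np.set_printoptions(precision=4,suppress=True)
n=sys.argv[1]
w=camera('wrist');o=get_obs();print(o['time_s'],o['eef_pos'],o['wrist_force'],o['opening'])
pickle.dump(w,open(f'w{n}.pkl','wb'))
e=o['eef_pos']
g=(.087+e[1]-.14,.1358+e[2]-.0993)
q=ik(*g);m=model(MP+list(q));print('ik',q,m['slope'],m['lm'])
cv2.imwrite(f'pics/w{n}z.png',cv2.resize(w['img'][160:300,220:340],None,fx=5,fy=4.2,interpolation=cv2.INTER_NEAREST))
E
python3 look.py 8
```

```text
10.55 [0.5583 0.1455 0.0952] [-3.071  -2.799   2.7061] 0.25945056356831064
ik [ 2.2094 -1.9857] 0.22372132732739414 [0.1042 0.0851]
```

View pics/w8z.png

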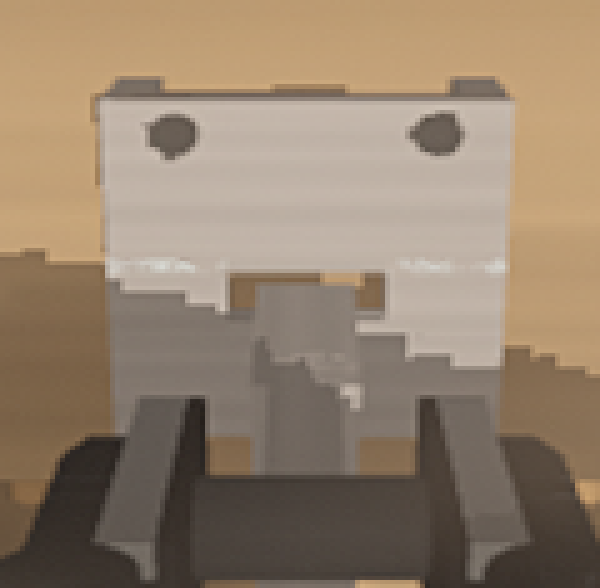

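Call:
{"op": "servo_tool", "data": {
  "plan": [
    [[0,0.0004,-0.001,0,-1],[0,0.0004,-0.001,0,-1],[0,0.0004,-0.001,0,-1],[0,0,0,0,-1]]
  ]
}}

```text
time_s: 10.95
eef_pos: [0.5585, 0.1468, 0.0923]
eef_rot: [0.0, 0.722, 0.692, 0.0]
wrist_force: [-1.7, -0.8, 2.3]
opening: 0.264
```

Call:
{"op": "servo_tool", "data": {
  "plan": [
    [[0,0.0004,-0.001,0,-1],[0,0,0,0,-1]]
  ]
}}

```text
time_s: 11.15
eef_pos: [0.5585, 0.1473, 0.0913]
eef_rot: [-0.0, 0.722, 0.692, 0.0]
wrist_force: [-2.1, 0.1, 2.9]
opening: 0.263
```

Call:
{"op": "servo_tool", "data": {
  "plan": [
    [[0,0.0004,-0.001,0,-1],[0,0,0,0,-1]]
  ]
}}

```text
time_s: 11.35
eef_pos: [0.5584, 0.1477, 0.0902]
eef_rot: [-0.0, 0.722, 0.692, 0.0]
wrist_force: [-1.6, 0.9, 2.4]
opening: 0.264
```

```bash
python3 look.py 9
```

```text
11.4 [0.5584 0.1476 0.0903] [-1.9015  1.0775  4.0871] 0.2592497097500439
ik [ 2.1648 -1.9935] 0.17132375066613226 [0.1038 0.0797]
```

View pics/w9z.png

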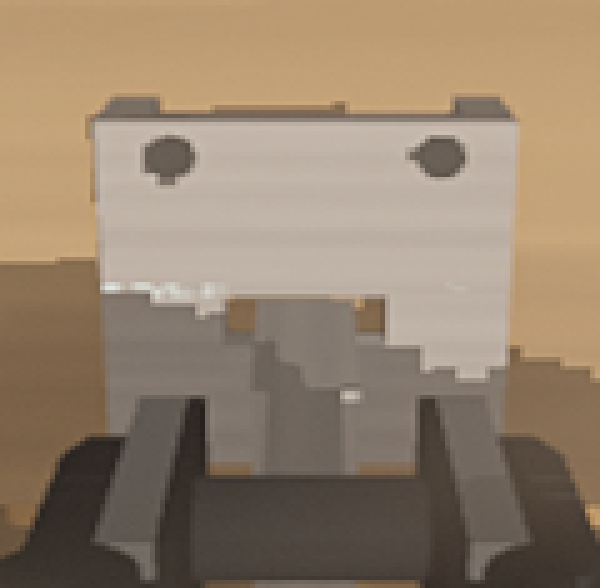

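Call:
{"op": "servo_tool", "data": {
  "plan": [
    [[0,-0.0005,0,0,-1],[0,0.0003,-0.0008,0,-1],[0,0,0,0,-1]]
  ]
}}

```text
time_s: 11.7
eef_pos: [0.5585, 0.1477, 0.0897]
eef_rot: [-0.0, 0.722, 0.692, 0.0]
wrist_force: [-2.8, 4.4, 4.3]
opening: 0.26
```

Call:
{"op": "servo_tool", "data": {
  "plan": [
    [[0,0.0004,-0.001,0,-1],[0,0,0,0,-1]]
  ]
}}

```text
time_s: 11.9
eef_pos: [0.5585, 0.148, 0.0886]
eef_rot: [-0.0, 0.722, 0.692, 0.0]
wrist_force: [-1.7, 2.5, 5.2]
opening: 0.261
```

```bash
python3 look.py 10
```

```text
11.95 [0.5585 0.148  0.0887] [-1.9689  2.8258  4.6799] 0.2615112092523698
ik [ 2.1334 -1.9791] 0.15431666914369924 [0.1033 0.0779]
```

View pics/w10z.png

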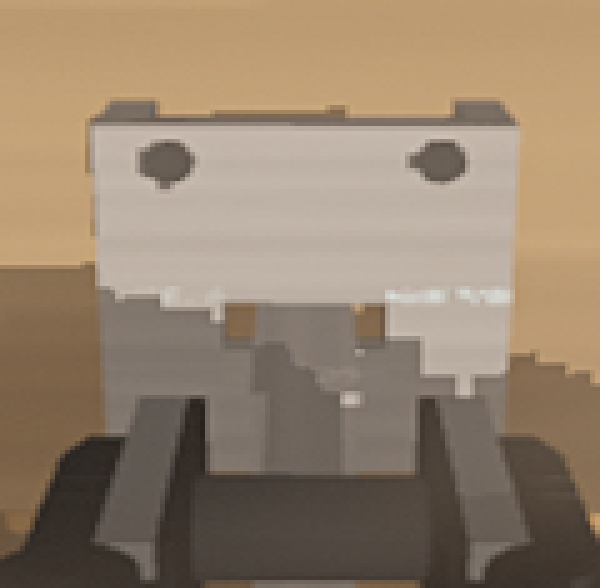

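Call:
{"op": "servo_tool", "data": {
  "plan": [
    [[0,0.0003,-0.001,0,-1],[0,0,0,0,-1]]
  ]
}}

```text
time_s: 12.15
eef_pos: [0.5585, 0.1481, 0.0877]
eef_rot: [-0.0, 0.722, 0.692, 0.0]
wrist_force: [-3.0, 2.1, 5.2]
opening: 0.265
```

```bash
python3 look.py 11
```

```text
12.2 [0.5585 0.1481 0.0877] [-2.5359  2.4607  4.787 ] 0.25842381435015405
ik [ 2.1129 -1.9693] 0.14359821381108628 [0.103  0.0768]
```

View pics/w11z.png

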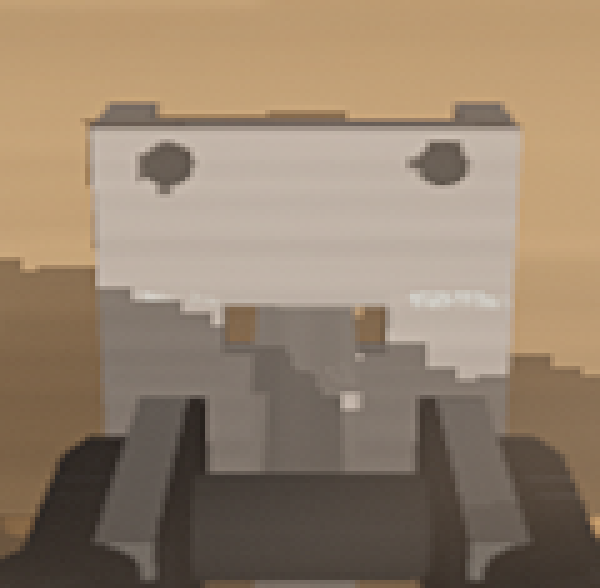

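Call:
{"op": "servo_tool", "data": {
  "plan": [
    [[0,0.0006,-0.001,0,-1],[0,0.0005,-0.001,0,-1],[0,0,0,0,-1]]
  ]
}}

```text
time_s: 12.5
eef_pos: [0.5585, 0.1492, 0.0858]
eef_rot: [0.0, 0.722, 0.692, 0.0]
wrist_force: [-2.6, 3.1, 6.5]
opening: 0.261
```

Call:
{"op": "servo_tool", "data": {
  "plan": [
    [[0,0.0005,-0.001,0,-1],[0,0.0005,-0.001,0,-1],[0,0,0,0,-1]]
  ]
}}

```text
time_s: 12.8
eef_pos: [0.5591, 0.15, 0.0839]
eef_rot: [0.001, 0.722, 0.692, 0.001]
wrist_force: [-0.5, 2.0, 5.4]
opening: 0.26
```

```bash
python3 look.py 12
```

```text
12.85 [0.5591 0.15   0.0839] [-1.3915  1.6713  4.8043] 0.26048661783107396
ik [ 2.1118 -2.007 ] 0.10476340946368401 [0.103  0.0728]
```

View pics/w12z.png

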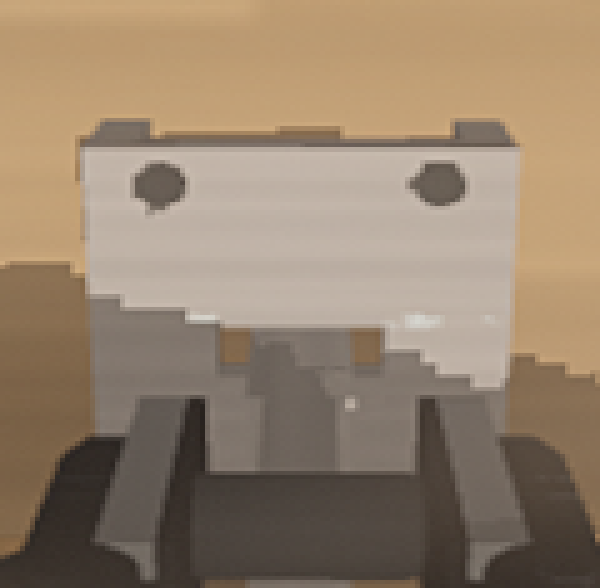

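Call:
{"op": "servo_tool", "data": {
  "plan": [
    [[0,0.0005,-0.001,0,-1],[0,0.0005,-0.001,0,-1],[0,0,0,0,-1]]
  ]
}}

```text
time_s: 13.15
eef_pos: [0.5588, 0.1513, 0.0819]
eef_rot: [0.0, 0.722, 0.691, 0.001]
wrist_force: [-1.7, 3.2, 5.9]
opening: 0.258
```

Call:
{"op": "servo_tool", "data": {
  "plan": [
    [[0,0.0005,-0.001,0,-1],[0,0.0004,-0.001,0,-1],[0,0,0,0,-1]]
  ]
}}

```text
time_s: 13.45
eef_pos: [0.5589, 0.1522, 0.0799]
eef_rot: [0.0, 0.722, 0.692, 0.001]
wrist_force: [-1.6, 2.7, 5.6]
opening: 0.261
```

Call:
{"op": "servo_tool", "data": {
  "plan": [
    [[0,-0.0005,0,0,-1],[0,-0.0005,0,0,-1],[0,0,0,0,-1]]
  ]
}}

```text
time_s: 13.75
eef_pos: [0.5589, 0.152, 0.08]
eef_rot: [-0.0, 0.722, 0.692, 0.001]
wrist_force: [-1.7, 5.6, 5.1]
opening: 0.259
```

```bash
python3 look.py 13
```

```text
13.8 [0.5588 0.152  0.08  ] [-0.973   5.8384  5.3005] 0.2588480139491999
ik [ 2.1218 -2.0573] 0.06450368186865774 [0.103  0.0686]
```

View pics/w13z.png

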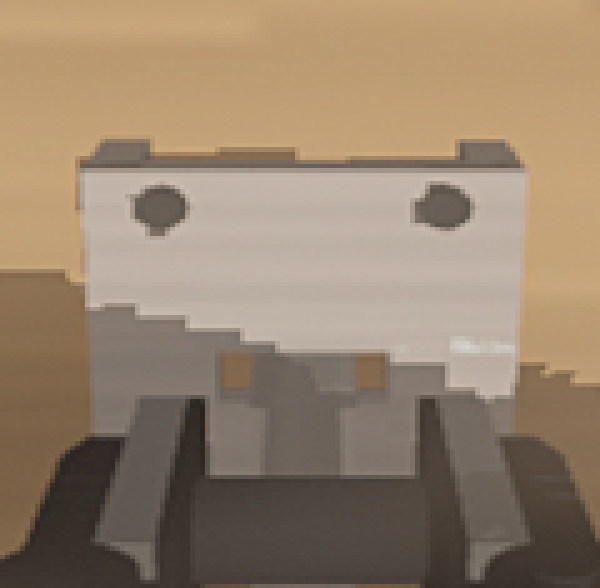

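Call:
{"op": "servo_tool", "data": {
  "plan": [
    [[0,-0.0005,0,0,-1],[0,-0.0005,0,0,-1],[0,0,0,0,-1]]
  ]
}}

```text
time_s: 14.1
eef_pos: [0.5588, 0.1518, 0.08]
eef_rot: [-0.001, 0.722, 0.692, 0.002]
wrist_force: [-1.3, 10.7, 6.0]
opening: 0.263
```

Call:
{"op": "servo_tool", "data": {
  "plan": [
    [[0,-0.0005,0,0,-1],[0,-0.0005,0,0,-1],[0,0,0,0,-1]]
  ]
}}

```text
time_s: 14.4
eef_pos: [0.5588, 0.1512, 0.08]
eef_rot: [-0.001, 0.722, 0.692, 0.002]
wrist_force: [-1.4, 11.5, 6.0]
opening: 0.262
```

Call:
{"op": "servo_tool", "data": {
  "plan": [
    [[0,-0.0005,0,0,-1],[0,-0.0005,0,0,-1],[0,0,0,0,-1]]
  ]
}}

```text
time_s: 14.7
eef_pos: [0.5588, 0.1503, 0.0801]
eef_rot: [-0.001, 0.722, 0.692, 0.002]
wrist_force: [-0.8, 11.3, 5.5]
opening: 0.255
```

```bash
python3 look.py 14
```

```text
14.75 [0.5588 0.1503 0.08  ] [-1.0221 11.2142  5.22  ] 0.25989299435701163
ik [ 2.0279 -1.9635] 0.06441107711127847 [0.1014 0.0687]
```

View pics/w14z.png

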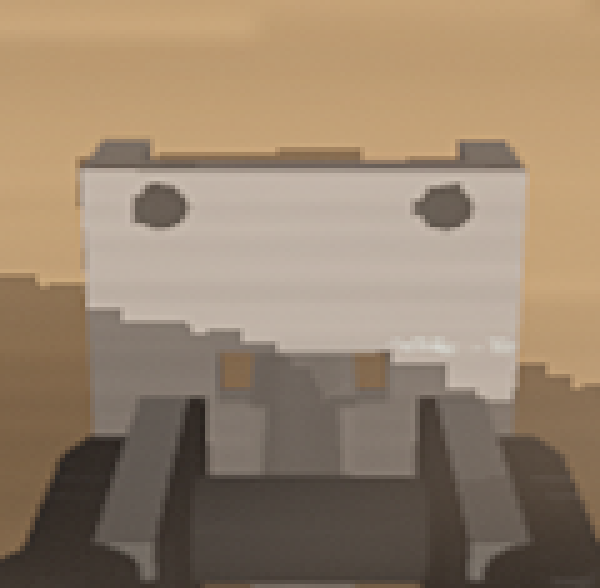

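Call:
{"op": "servo_tool", "data": {
  "plan": [
    [[0,0,0,0,0.1],[0,0,0,0,0.1],[0,0,0,0,0.1],[0,0,0,0,0.3],[0,0,0.01,0,0.3],[0,0,0.02,0,0.3],[0,0,0.03,0,0.3]]
  ]
}}

```text
time_s: 15.45
eef_pos: [0.5571, 0.1476, 0.139]
eef_rot: [-0.001, 0.722, 0.691, -0.001]
wrist_force: [0.3, -0.3, 0.1]
opening: 0.648
```

Call:
{"op": "servo_tool", "data": {
  "plan": [
    [[0,-0.02,0.01,0,0.3],[0,-0.02,0,0,0.3],[-0.001,-0.02,0,0,0.3],[-0.001,-0.02,0,0,0.3],[-0.001,-0.02,0,0,0.3],[-0.001,-0.02,0,0,0.3],[-0.001,-0.013,0,0,0.3],[0,0,0,0,0.3]]
  ]
}}

```text
time_s: 16.25
eef_pos: [0.5536, 0.0134, 0.15]
eef_rot: [0.0, 0.723, 0.691, 0.0]
wrist_force: [-0.4, -0.1, -0.8]
opening: 0.644
```

```bash
python3 - <<'E'
from h import *
import pickle
np.set_printoptions(precision=4,suppress=True)
o=get_obs();print(o['time_s'],o['eef_pos'],o['wrist_force'],o['opening'])
for n in('wrist','scene','top'):
    c=camera(n);pickle.dump(c,open(f'{n}15.pkl','wb'))
    im={'wrist':c['img'],'scene':c['img'][160:310,240:440],'top':c['img'][160:310,140:340]}[n]
    cv2.imwrite(f'pics/{n}15.png',cv2.resize(im,(800,600),interpolation=cv2.INTER_CUBIC))
    for th in ['lever_grip','claw_grip']: print(n,th,pp(c,th))
E
```

```text
16.25 [0.5536 0.0134 0.15  ] [-0.3581 -0.0766 -0.7929] 0.6440580070942551
wrist lever_grip [([279.32800000000003, 246.91799999999998], 0.87)]
wrist claw_grip [([277.312, 7.182], 0.75)]
scene lever_grip [([313.376, 196.686], 0.77), ([318.696, 226.59], 0.36)]
scene claw_grip [([352.52, 267.41400000000004], 0.85)]
top lever_grip []
top claw_grip []
```

View pics/wrist15.png

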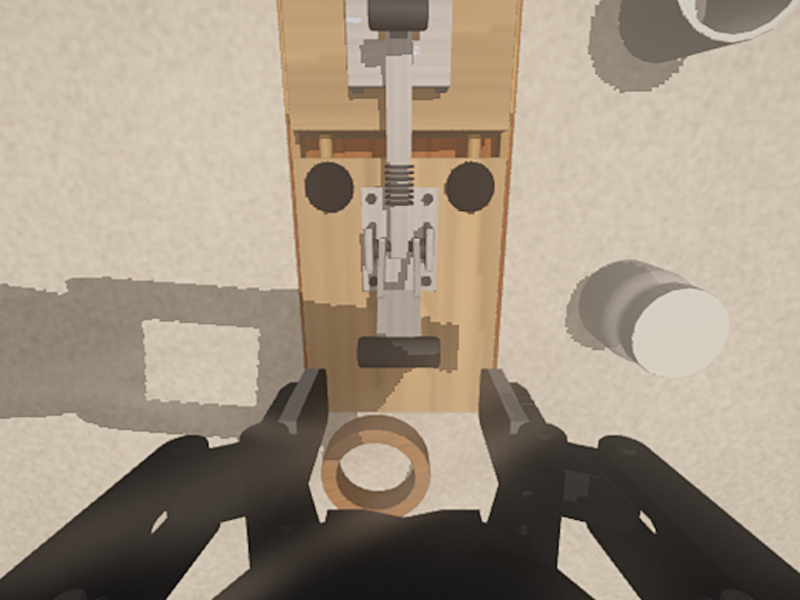

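View pics/scene15.png

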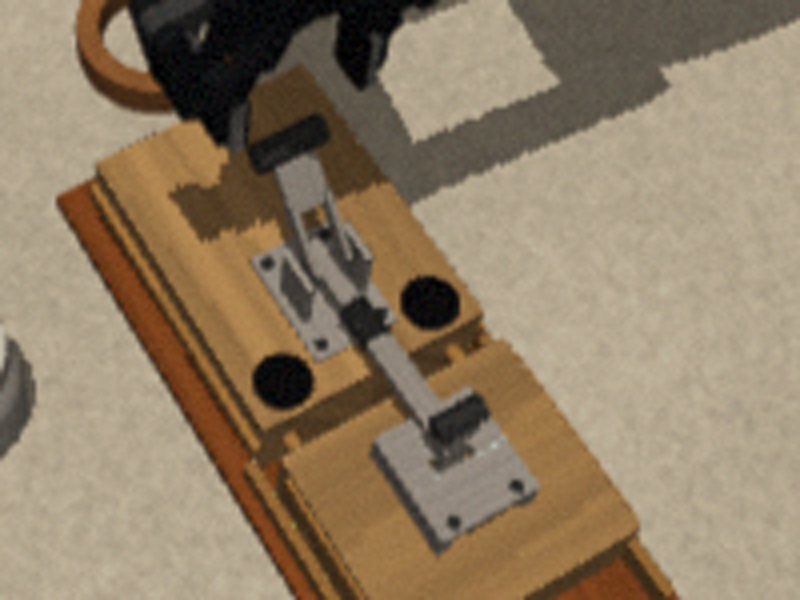

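```bash
python3 - <<'E'
from h import *
import pickle
np.set_printoptions(precision=4,suppress=True)
w=pickle.load(open('wrist15.pkl','rb'));s=pickle.load(open('scene15.pkl','rb'))
L=[(w,np.array([398.5,352])*.7-.3),(s,np.array([289,143.5])/4+[239.6,159.6])]
X=tri(L);print('lever_grip',X,[proj(c,X)-u for c,u in L])
G=[(w,np.array([398,13])*.7-.3),(s,np.array([459,417])/4+[239.6,159.6])]
X2=tri(G);print('claw_grip',X2,[proj(c,X2)-u for c,u in G])
obs=[(c,'lever_grip',u,1.) for c,u in L]+[(c,'claw_grip',u,1.) for c,u in G]
f=lambda q: np.concatenate([proj(c,model(MP+list(q))[n])-u for c,n,u,_ in obs])
r=least_squares(f,[2.02,-1.96]);m=model(MP+list(r.x));print(r.x,r.fun,m['lm'],m['gm'],m['slope'],m['lever_grip'])
E
```

```text
lever_grip [0.5519 0.0143 0.1371] [array([-0.3007, -1.5452]), array([-0.3496, -0.4479])]
claw_grip [0.558  0.1509 0.1135] [array([-0.6389, -0.4864]), array([-0.2655,  0.0124])]
[ 2.0286 -1.9581] [-0.0389 -1.8779 -0.2963 -0.3664 -1.2411 -2.31    0.1024 -1.0702] [0.1014 0.0693] [0.097  0.1171] 0.07046958688357163 [0.5521 0.0147 0.1376]
```

Call:
{"op": "servo_tool", "data": {
  "plan": [
    [[-0.0013,0.001,-0.015,0,0.3],[0,0,-0.015,0,0.3],[0,0,-0.01,0,0.3],[0,0,-0.006,0,0.3],[0,0,0,0,0.3],[0,0,0,0,0.3]]
  ]
}}

```text
time_s: 17.3
eef_pos: [0.5523, 0.0158, 0.1036]
eef_rot: [0.0, 0.722, 0.692, 0.0]
wrist_force: [0.5, -0.5, 0.7]
opening: 0.649
```

Call:
{"op": "servo_tool", "data": {
  "plan": [
    [[0,0,0,0,-1],[0,0,0,0,-1],[0,0,0,0,-1],[0,0,0,0,-1],[0,0,0,0,-1]]
  ]
}}

```text
time_s: 17.8
eef_pos: [0.5518, 0.0153, 0.1042]
eef_rot: [0.0, 0.722, 0.692, -0.0]
wrist_force: [-3.7, -2.7, 4.4]
opening: 0.406
```

```bash
python3 - <<'E'
from h import *
import pickle
np.set_printoptions(precision=4,suppress=True)
o=get_obs();print(o['time_s'],o['eef_pos'],o['wrist_force'],o['opening'])
for n in('wrist','scene'):
    c=camera(n);pickle.dump(c,open(f'{n}16.pkl','wb'))
    im={'wrist':c['img'],'scene':c['img'][160:310,240:440],'top':c['img'][160:310,140:340]}[n]
    cv2.imwrite(f'pics/{n}16.png',cv2.resize(im,(800,600),interpolation=cv2.INTER_CUBIC))
E
```

```text
17.8 [0.5518 0.0153 0.1042] [-3.69   -2.6547  4.3744] 0.40639276827779436
```

View pics/wrist16.png

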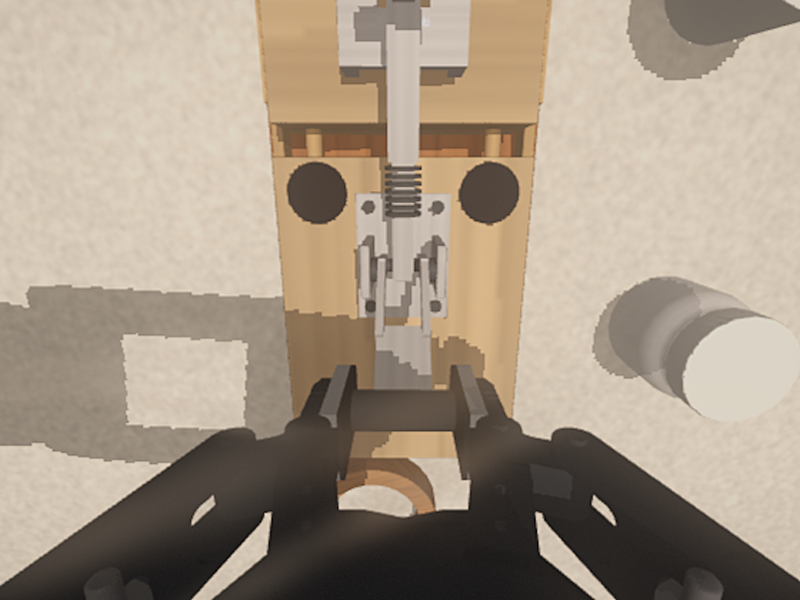

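View pics/scene16.png

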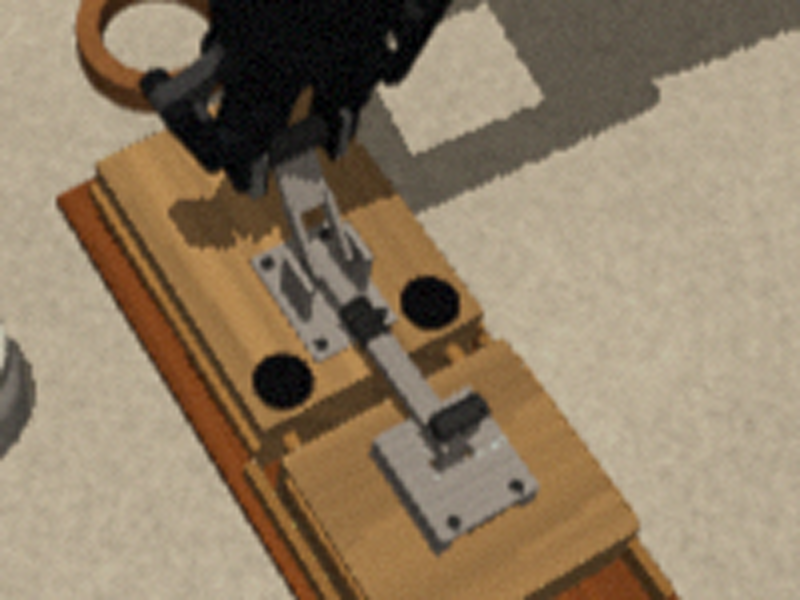

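```bash
python3 - <<'E'
import numpy as np
ph=np.concatenate([np.linspace(2.28,1.45,13),np.linspace(1.45,.25,25)[1:]])
p=np.c_[60*np.cos(ph),60*np.sin(ph)]
d=np.diff(p,axis=0)
for i,(a,b) in enumerate(d): print(i,round(ph[i+1]-.25,3),a.round(2),b.round(2), (p[i+1]-p[0]).round(1))
E
```

```text
0 1.961 3.24 2.59 [3.2 2.6]
1 1.892 3.41 2.36 [6.7 5. ]
2 1.822 3.57 2.12 [10.2  7.1]
3 1.753 3.7 1.87 [13.9  8.9]
4 1.684 3.82 1.61 [17.7 10.5]
5 1.615 3.93 1.34 [21.7 11.9]
6 1.546 4.01 1.07 [25.7 13. ]
7 1.477 4.07 0.79 [29.8 13.7]
8 1.408 4.12 0.5 [33.9 14.2]
9 1.338 4.14 0.22 [38.  14.5]
10 1.269 4.15 -0.07 [42.2 14.4]
11 1.2 4.13 -0.36 [46.3 14. ]
12 1.15 2.97 -0.44 [49.3 13.6]
13 1.1 2.94 -0.58 [52.2 13. ]
14 1.05 2.91 -0.73 [55.1 12.3]
15 1.0 2.87 -0.87 [58.  11.4]
16 0.95 2.82 -1.02 [60.8 10.4]
17 0.9 2.77 -1.16 [63.6  9.2]
18 0.85 2.71 -1.29 [66.3  7.9]
19 0.8 2.64 -1.43 [68.9  6.5]
20 0.75 2.56 -1.56 [71.5  5. ]
21 0.7 2.48 -1.68 [74.   3.3]
22 0.65 2.4 -1.81 [76.4  1.5]
23 0.6 2.3 -1.92 [78.7 -0.5]
24 0.55 2.2 -2.04 [80.9 -2.5]
25 0.5 2.1 -2.14 [83.  -4.6]
26 0.45 1.99 -2.25 [85.  -6.9]
27 0.4 1.87 -2.34 [86.8 -9.2]
28 0.35 1.76 -2.43 [ 88.6 -11.7]
29 0.3 1.63 -2.52 [ 90.2 -14.2]
30 0.25 1.5 -2.6 [ 91.7 -16.8]
31 0.2 1.37 -2.67 [ 93.1 -19.4]
32 0.15 1.24 -2.73 [ 94.3 -22.2]
33 0.1 1.1 -2.79 [ 95.4 -25. ]
34 0.05 0.96 -2.84 [ 96.4 -27.8]
35 0.0 0.81 -2.89 [ 97.2 -30.7]
```

Call:
{"op": "servo_tool", "data": {
  "plan": [
    [[0.0001,0.0032,0.0026,0,-1],[0.0001,0.0034,0.0024,0,-1],[0.0002,0.0036,0.0021,0,-1],[0.0002,0.0037,0.0018,0,-1],[0,0,0,0,-1]]
  ]
}}

```text
time_s: 18.4
eef_pos: [0.5522, 0.0284, 0.112]
eef_rot: [0.001, 0.722, 0.692, -0.001]
wrist_force: [-1.3, -6.1, -4.1]
opening: 0.402
```

Call:
{"op": "servo_tool", "data": {
  "plan": [
    [[0.0002,0.0038,0.0016,0,-1],[0.0002,0.0039,0.0013,0,-1],[0.0002,0.004,0.0011,0,-1],[0.0002,0.0041,0.0008,0,-1],[0,0,0,0,-1]]
  ]
}}

```text
time_s: 18.9
eef_pos: [0.553, 0.0444, 0.1167]
eef_rot: [0.0, 0.722, 0.691, -0.001]
wrist_force: [-0.8, -5.6, -3.1]
opening: 0.4
```

```bash
python3 - <<'E'
from h import *
np.set_printoptions(precision=4,suppress=True)
o=get_obs();print(o['time_s'],o['eef_pos'],o['wrist_force'],o['opening'])
for n in('wrist','scene'):
    c=camera(n)
    im={'wrist':c['img'],'scene':c['img'][160:310,240:440]}[n]
    cv2.imwrite(f'pics/{n}17.png',cv2.resize(im,(800,600),interpolation=cv2.INTER_CUBIC))
E
```

```text
18.9 [0.553  0.0444 0.1167] [-0.8035 -5.6245 -3.0537] 0.39951376610167644
```

View pics/wrist17.png

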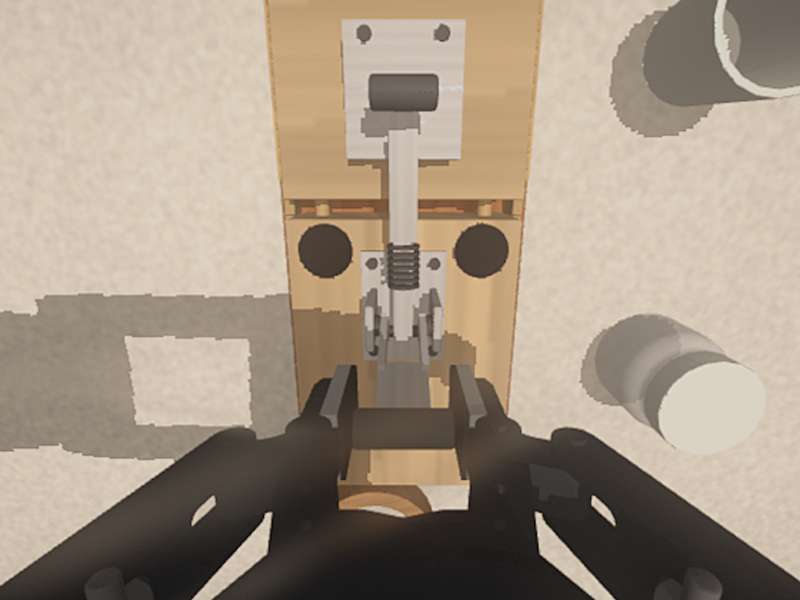

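View pics/scene17.png

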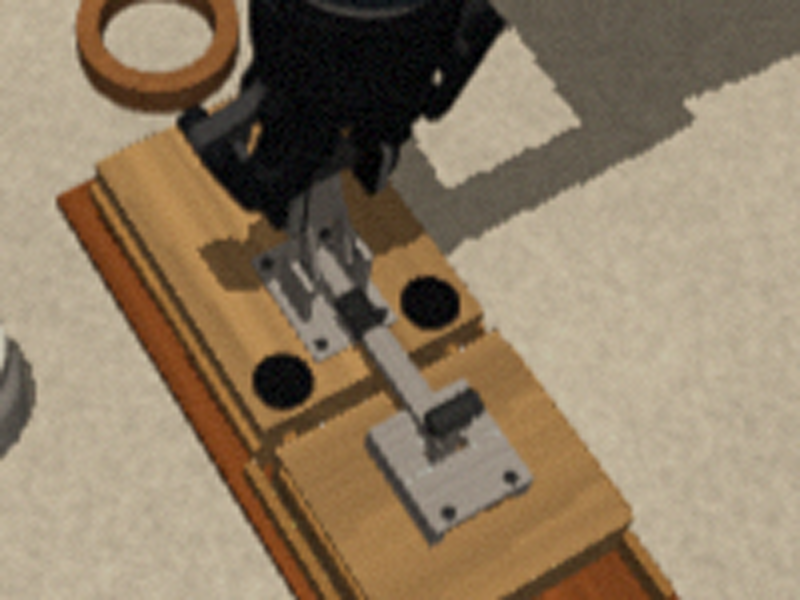

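Call:
{"op": "servo_tool", "data": {
  "plan": [
    [[0.0002,0.0041,0.0005,0,-1],[0.0002,0.0041,0.0002,0,-1],[0.0002,0.0041,0,0,-1],[0.0002,0.0041,-0.0004,0,-1],[0,0,0,0,-1]]
  ]
}}

```text
time_s: 19.5
eef_pos: [0.5537, 0.0612, 0.1175]
eef_rot: [0.0, 0.722, 0.692, -0.001]
wrist_force: [-2.2, -3.6, 0.6]
opening: 0.391
```

```bash
cat > look2.py <<'E'
from h import *
import pickle,sys
np.set_printoptions(precision=4,suppress=True)
k=sys.argv[1]
o=get_obs();print(o['time_s'],o['eef_pos'],o['wrist_force'],o['opening'])
for n in('wrist','scene'):
    c=camera(n);pickle.dump(c,open(f'{n}{k}.pkl','wb'))
    im={'wrist':c['img'],'scene':c['img'][160:310,240:440]}[n]
    cv2.imwrite(f'pics/{n}{k}.png',cv2.resize(im,(800,600),interpolation=cv2.INTER_CUBIC))
    if n=='wrist':
        for lev in np.arange(0,2.1,.1):
            m=model(MP+[lev,0]); print(round(lev,2),(proj(c,m['lever_grip'])/.7).round(0),end=' ')
E
python3 look2.py 18
```

```text
19.5 [0.5537 0.0612 0.1175] [-2.1617 -3.5563  0.6108] 0.3908661183179929
0.0 [402. 237.] 0.1 [402. 244.] 0.2 [402. 252.] 0.3 [402. 262.] 0.4 [402. 274.] 0.5 [402. 287.] 0.6 [402. 302.] 0.7 [402. 318.] 0.8 [402. 336.] 0.9 [402. 353.] 1.0 [402. 371.] 1.1 [402. 389.] 1.2 [402. 406.] 1.3 [402. 422.] 1.4 [402. 437.] 1.5 [402. 451.] 1.6 [402. 462.] 1.7 [402. 472.] 1.8 [402. 480.] 1.9 [402. 486.] 2.0 [402. 490.]
```

View pics/wrist18.png

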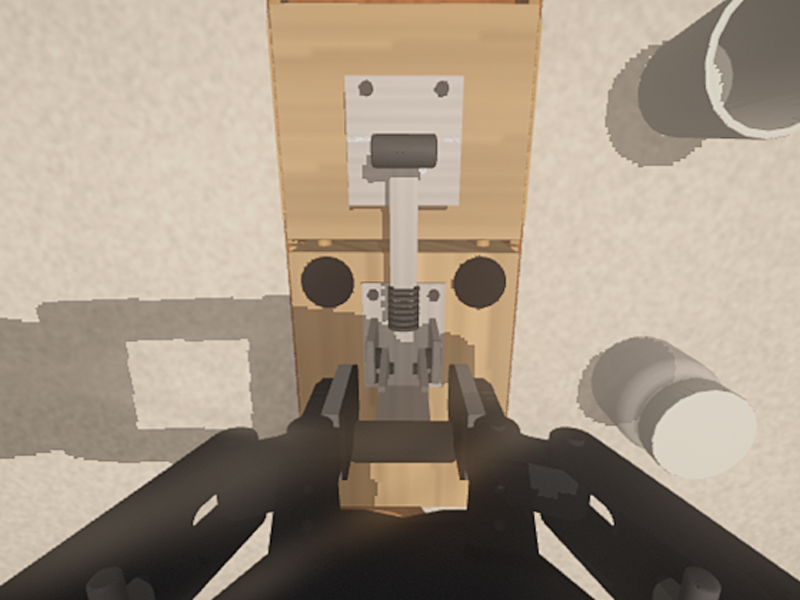

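View pics/scene18.png

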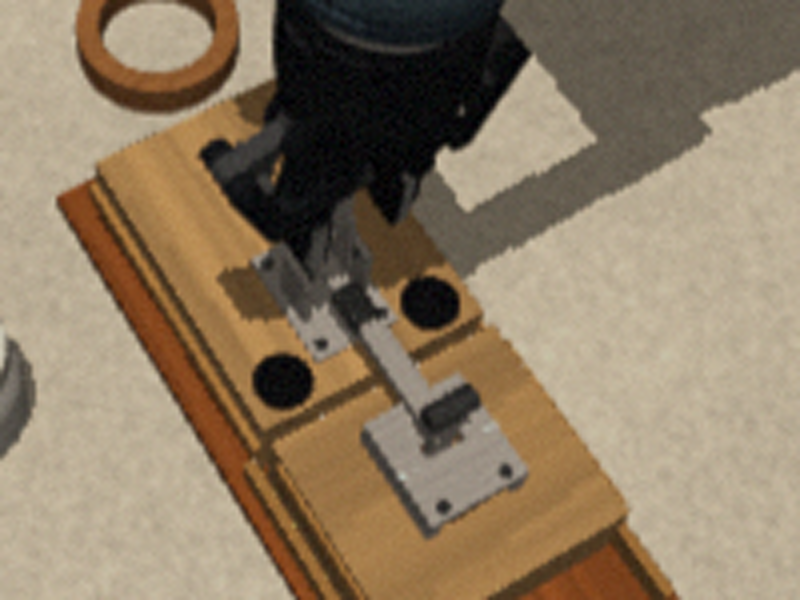

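Call:
{"op": "servo_tool", "data": {
  "plan": [
    [[0,0,0,0,0.3],[0,0,0,0,0.3],[0,0,0,0,0.3],[0,0,0.01,0,0.3],[0,0,0.02,0,0.3],[0,-0.01,0.01,0,-1],[0,-0.015,0,0,-1],[0,-0.011,0,0,-1]]
  ]
}}

```text
time_s: 20.4
eef_pos: [0.5544, 0.0244, 0.1576]
eef_rot: [0.0, 0.722, 0.691, 0.0]
wrist_force: [0.2, 0.2, 0.3]
opening: 0.145
```

Call:
{"op": "servo_tool", "data": {
  "plan": [
    [[0,0,0,0,-1],[0,0,0,0,-1],[0,0,0,0,-1]]
  ]
}}

```text
time_s: 20.7
eef_pos: [0.5538, 0.0261, 0.1568]
eef_rot: [-0.001, 0.722, 0.691, -0.0]
wrist_force: [0.6, 0.0, 0.4]
opening: -0.002
```

```bash
python3 look2.py 19
```

```text
20.7 [0.5538 0.0261 0.1568] [0.6044 0.0435 0.3611] -0.002414198978329443
0.0 [399. 151.] 0.1 [398. 154.] 0.2 [398. 159.] 0.3 [398. 166.] 0.4 [398. 174.] 0.5 [398. 183.] 0.6 [398. 194.] 0.7 [398. 206.] 0.8 [398. 220.] 0.9 [398. 234.] 1.0 [398. 248.] 1.1 [398. 263.] 1.2 [398. 278.] 1.3 [398. 293.] 1.4 [398. 307.] 1.5 [398. 320.] 1.6 [398. 332.] 1.7 [399. 343.] 1.8 [399. 352.] 1.9 [399. 360.] 2.0 [399. 367.]
```

View pics/wrist19.png

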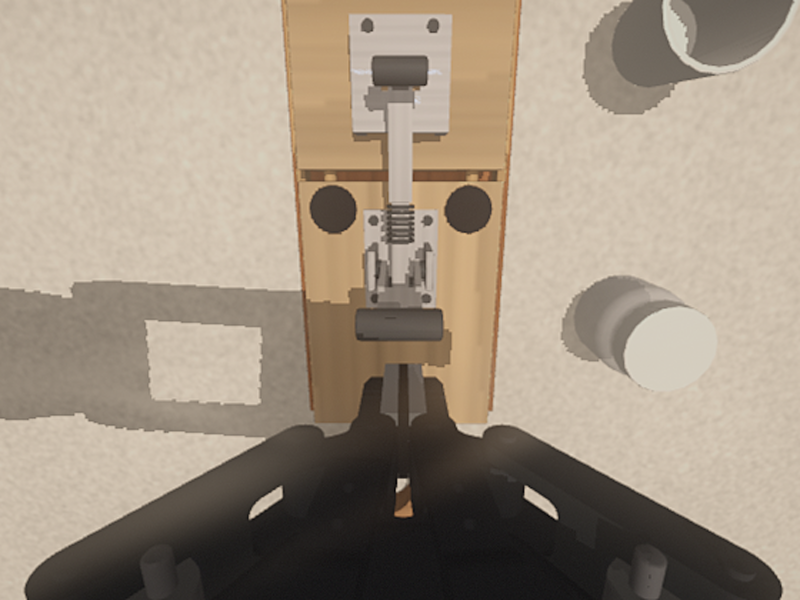

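View pics/scene19.png

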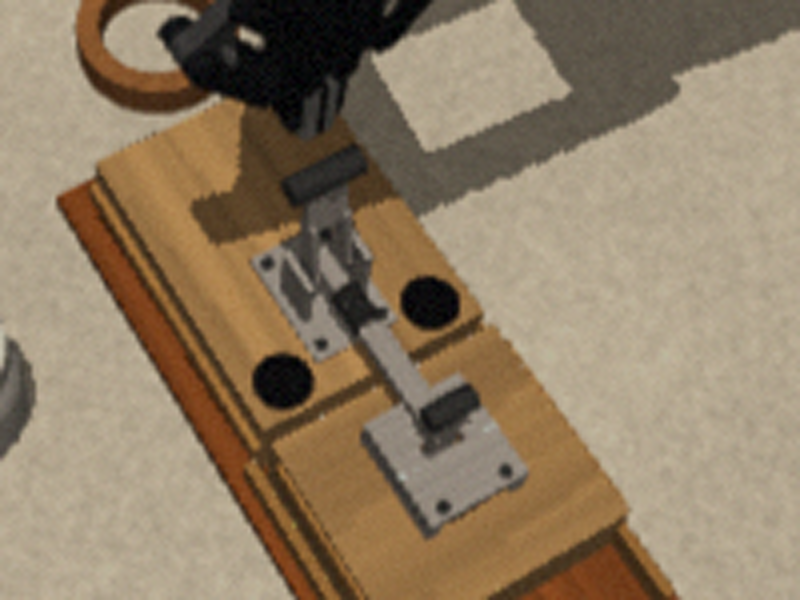

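Call:
{"op": "servo_tool", "data": {
  "plan": [
    [[0,-0.01,0,0,-1],[0,0,-0.015,0,-1],[0,0,-0.015,0,-1],[0,0,-0.008,0,-1],[0,0,0,0,-1],[0,0.003,0,0,-1],[0,0.003,0,0,-1]]
  ]
}}

```text
time_s: 21.5
eef_pos: [0.5547, 0.0222, 0.1199]
eef_rot: [0.0, 0.722, 0.692, 0.0]
wrist_force: [-0.3, 0.8, 0.0]
opening: 0.001
```

Call:
{"op": "servo_tool", "data": {
  "plan": [
    [[0,0.003,0,0,-1],[0,0.003,0,0,-1],[0,0.003,0,0,-1],[0,0.003,0,0,-1],[0,0,0,0,-1]]
  ]
}}

```text
time_s: 22.0
eef_pos: [0.5546, 0.0343, 0.1198]
eef_rot: [0.0, 0.722, 0.692, 0.0]
wrist_force: [0.6, -0.9, 1.6]
opening: 0.001
```

```bash
python3 look2.py 20
```

```text
22.0 [0.5546 0.0343 0.1198] [ 0.6063 -0.8724  1.6016] 0.0008432364141084681
0.0 [397. 168.] 0.1 [396. 172.] 0.2 [396. 179.] 0.3 [396. 187.] 0.4 [396. 197.] 0.5 [396. 209.] 0.6 [396. 223.] 0.7 [396. 239.] 0.8 [396. 256.] 0.9 [396. 274.] 1.0 [396. 292.] 1.1 [396. 311.] 1.2 [396. 329.] 1.3 [396. 347.] 1.4 [396. 363.] 1.5 [396. 379.] 1.6 [396. 392.] 1.7 [397. 404.] 1.8 [397. 414.] 1.9 [397. 422.] 2.0 [397. 428.]
```

View pics/wrist20.png

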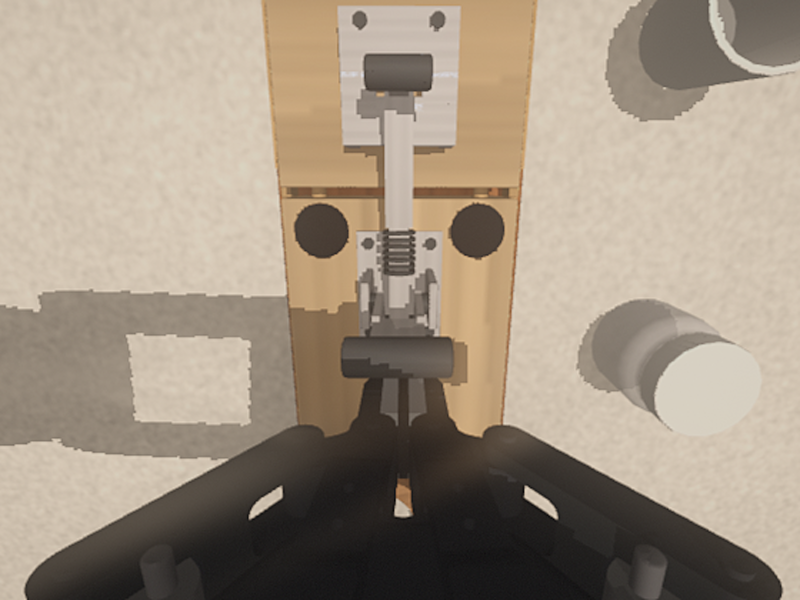

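View pics/scene20.png

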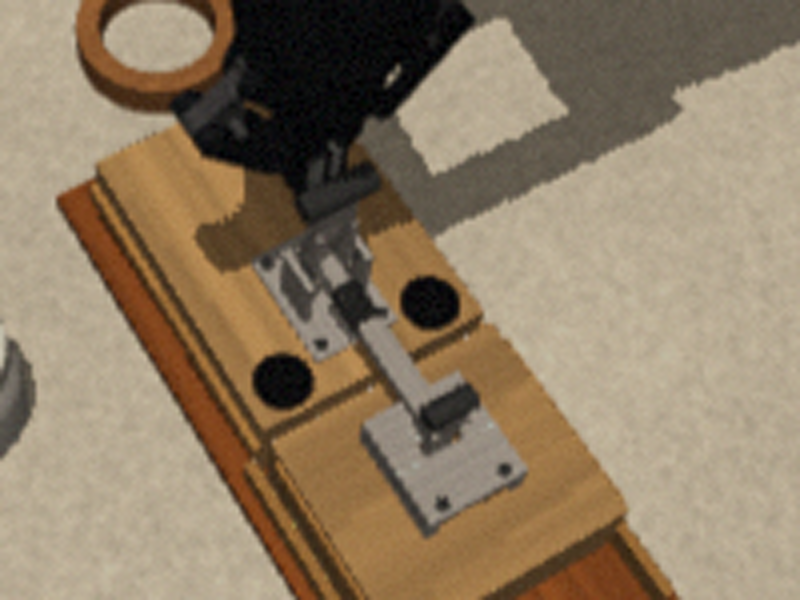

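Call:
{"op": "servo_tool", "data": {
  "plan": [
    [[0,0.003,0,0,-1],[0,0.003,0,0,-1],[0,0.003,0,0,-1],[0,0.003,0,0,-1],[0,0,0,0,-1]]
  ]
}}

```text
time_s: 22.6
eef_pos: [0.5542, 0.0466, 0.1193]
eef_rot: [-0.0, 0.722, 0.692, 0.0]
wrist_force: [0.2, -0.8, 0.1]
opening: -0.0
```

Call:
{"op": "servo_tool", "data": {
  "plan": [
    [[0,0.003,-0.001,0,-1],[0,0.003,-0.001,0,-1],[0,0.003,-0.001,0,-1],[0,0.003,-0.001,0,-1],[0,0,0,0,-1]]
  ]
}}

```text
time_s: 23.1
eef_pos: [0.5541, 0.0586, 0.1152]
eef_rot: [-0.0, 0.722, 0.692, 0.0]
wrist_force: [0.9, -0.0, 0.7]
opening: 0.0
```

```bash
python3 look2.py 21
```

```text
23.1 [0.5541 0.0586 0.1152] [ 0.85   -0.0497  0.6611] 0.0004485238948789492
0.0 [400. 231.] 0.1 [400. 238.] 0.2 [400. 246.] 0.3 [400. 256.] 0.4 [400. 268.] 0.5 [400. 282.] 0.6 [400. 297.] 0.7 [400. 313.] 0.8 [400. 331.] 0.9 [400. 349.] 1.0 [400. 367.] 1.1 [400. 385.] 1.2 [400. 403.] 1.3 [400. 419.] 1.4 [400. 435.] 1.5 [400. 448.] 1.6 [401. 460.] 1.7 [401. 470.] 1.8 [401. 478.] 1.9 [401. 484.] 2.0 [401. 488.]
```

View pics/wrist21.png

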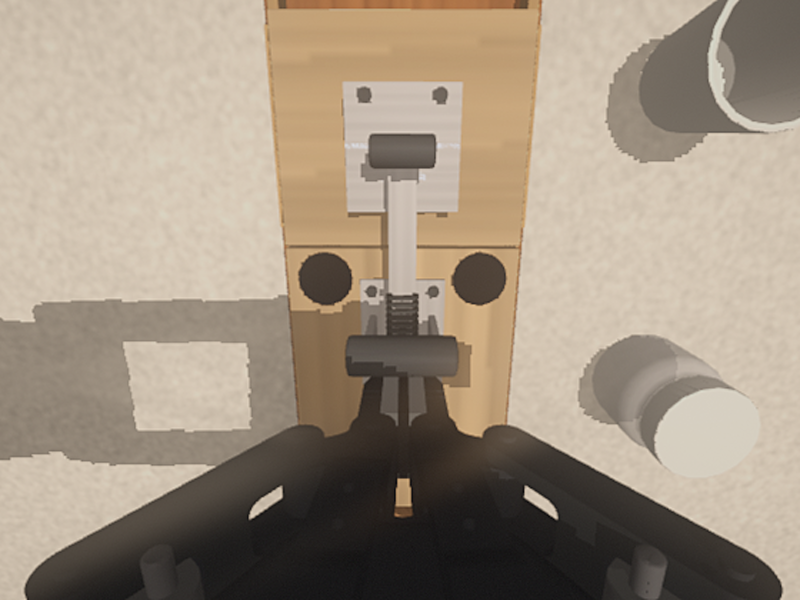

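View pics/scene21.png

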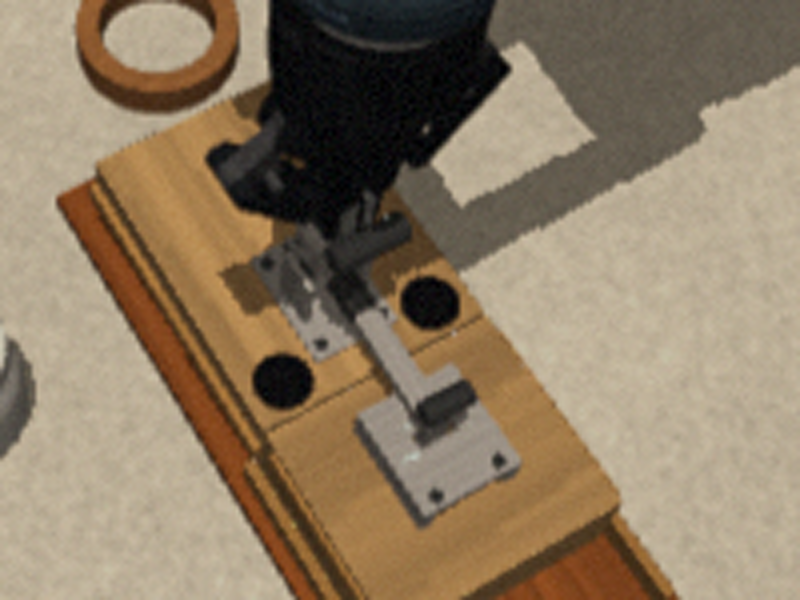

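Call:
{"op": "servo_tool", "data": {
  "plan": [
    [[0,-0.004,0.0,0,-1],[0,-0.002,0.015,0,-1],[0,0,0.018,0,-1],[0,0.008,0.0,0,-1],[0,0.01,0,0,-1],[0,0.009,0,0,-1],[0,0,0,0,-1]]
  ]
}}

```text
time_s: 23.9
eef_pos: [0.5535, 0.0806, 0.1476]
eef_rot: [-0.001, 0.722, 0.692, -0.0]
wrist_force: [-1.2, -0.7, 0.1]
opening: -0.001
```

```bash
python3 look2.py 22
```

```text
23.9 [0.5535 0.0806 0.1476] [-1.1838 -0.6879  0.0916] -0.0009191714089991028
0.0 [404. 269.] 0.1 [404. 275.] 0.2 [405. 283.] 0.3 [405. 292.] 0.4 [405. 302.] 0.5 [405. 313.] 0.6 [405. 326.] 0.7 [405. 339.] 0.8 [405. 353.] 0.9 [405. 368.] 1.0 [405. 382.] 1.1 [405. 396.] 1.2 [405. 410.] 1.3 [405. 423.] 1.4 [405. 435.] 1.5 [405. 446.] 1.6 [405. 456.] 1.7 [405. 464.] 1.8 [405. 470.] 1.9 [405. 475.] 2.0 [405. 479.]
```

View pics/wrist22.png

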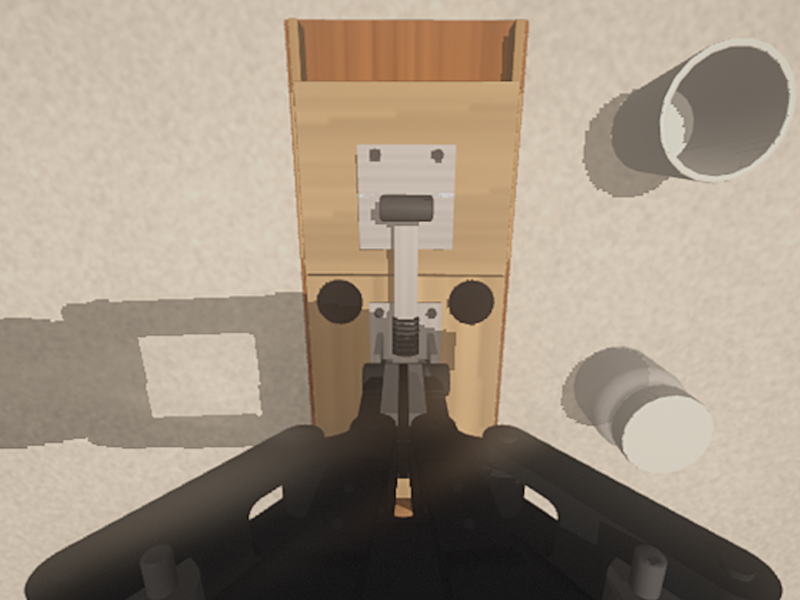

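View pics/scene22.png

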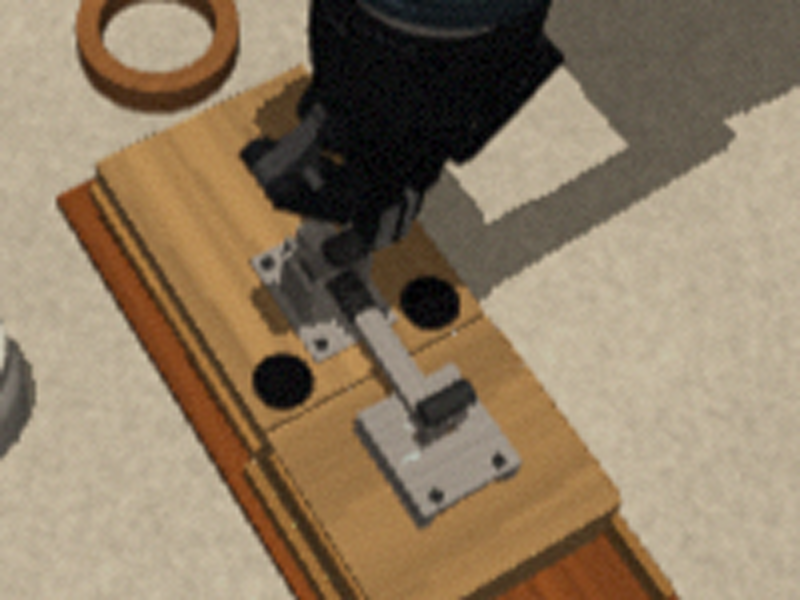

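Call:
{"op": "servo_tool", "data": {
  "plan": [
    [[0,0,-0.004,0,-1],[0,0,-0.004,0,-1],[0,0,-0.003,0,-1],[0,0,-0.002,0,-1],[0,0,0,0,-1]]
  ]
}}

```text
time_s: 24.5
eef_pos: [0.5543, 0.0796, 0.1366]
eef_rot: [-0.0, 0.722, 0.692, 0.0]
wrist_force: [-5.8, 2.4, 10.5]
opening: 0.001
```

Call:
{"op": "servo_tool", "data": {
  "plan": [
    [[0,0.001,-0.002,0,-1],[0,0.001,-0.002,0,-1],[0,0,0,0,-1]]
  ]
}}

```text
time_s: 24.8
eef_pos: [0.5548, 0.0833, 0.1349]
eef_rot: [-0.001, 0.722, 0.692, 0.002]
wrist_force: [-8.9, 8.9, 22.7]
opening: -0.004
```

Call:
{"op": "servo_tool", "data": {
  "plan": [
    [[0,0.001,-0.002,0,-1],[0,0.001,-0.002,0,-1],[0,0,0,0,-1]]
  ]
}}

```text
time_s: 25.1
eef_pos: [0.5553, 0.0874, 0.1328]
eef_rot: [-0.001, 0.722, 0.692, 0.004]
wrist_force: [-14.6, 17.2, 35.4]
opening: -0.003
```

```bash
python3 look2.py 23
```

```text
25.1 [0.5553 0.0874 0.1328] [-14.6142  17.182   35.3844] -0.002841844646856321
0.0 [401. 291.] 0.1 [401. 298.] 0.2 [401. 306.] 0.3 [401. 316.] 0.4 [401. 328.] 0.5 [401. 340.] 0.6 [401. 354.] 0.7 [401. 369.] 0.8 [401. 384.] 0.9 [401. 400.] 1.0 [401. 415.] 1.1 [401. 431.] 1.2 [401. 446.] 1.3 [401. 459.] 1.4 [401. 472.] 1.5 [401. 483.] 1.6 [401. 493.] 1.7 [401. 501.] 1.8 [401. 507.] 1.9 [401. 512.] 2.0 [401. 515.]
```

View pics/wrist23.png

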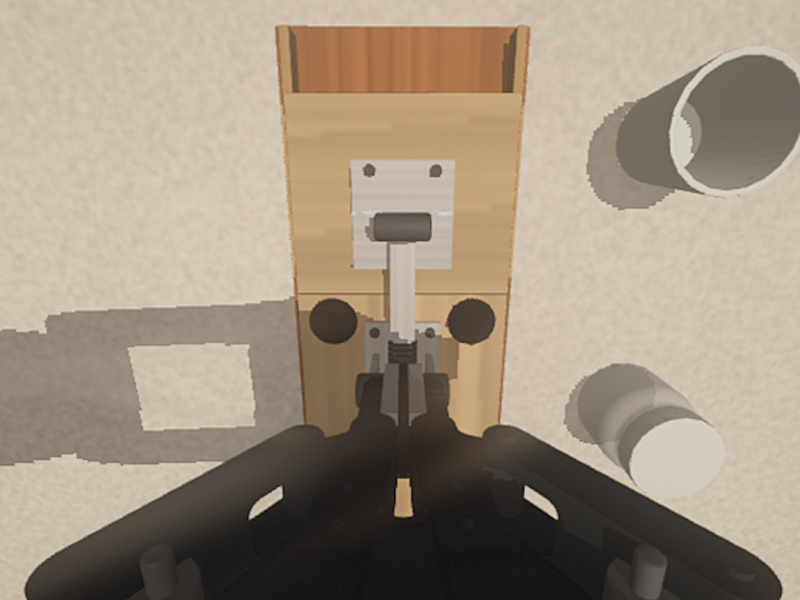

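View pics/scene23.png

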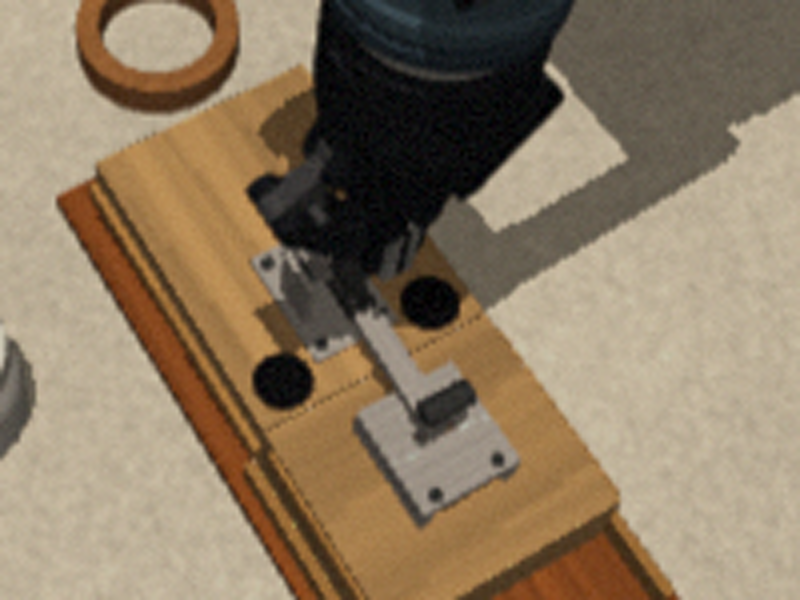

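Call:
{"op": "servo_tool", "data": {
  "plan": [
    [[0,0,0.006,0,-1],[0,0,0.006,0,-1],[0,0,0,0,-1]]
  ]
}}

```text
time_s: 25.5
eef_pos: [0.5548, 0.0826, 0.14]
eef_rot: [0.001, 0.722, 0.691, 0.0]
wrist_force: [0.3, 0.3, -0.5]
opening: -0.005
```

```bash
python3 look2.py 24; python3 - <<'E'
import cv2
im=cv2.imread('pics/wrist24.png'); cv2.imwrite('pics/wrist24z.png',cv2.resize(im[280:480,270:530],None,fx=3,fy=3))
E
```

```text
25.5 [0.5548 0.0826 0.14  ] [ 0.3041  0.2829 -0.4995] -0.0046756949176666755
0.0 [402. 277.] 0.1 [402. 283.] 0.2 [402. 291.] 0.3 [402. 301.] 0.4 [402. 312.] 0.5 [402. 324.] 0.6 [402. 337.] 0.7 [402. 351.] 0.8 [402. 365.] 0.9 [402. 380.] 1.0 [402. 396.] 1.1 [402. 410.] 1.2 [402. 425.] 1.3 [402. 438.] 1.4 [402. 450.] 1.5 [402. 462.] 1.6 [402. 471.] 1.7 [402. 479.] 1.8 [402. 486.] 1.9 [402. 491.] 2.0 [402. 494.]
```

View pics/wrist24z.png

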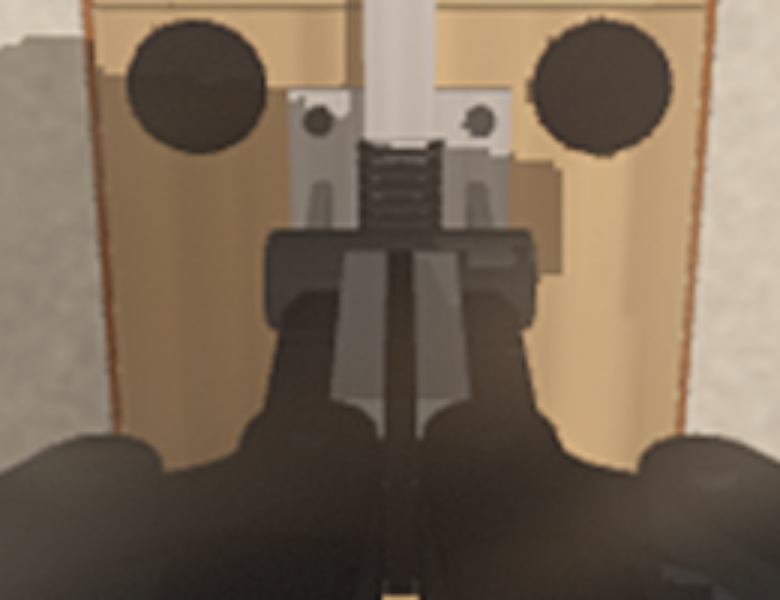

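View pics/scene24.png

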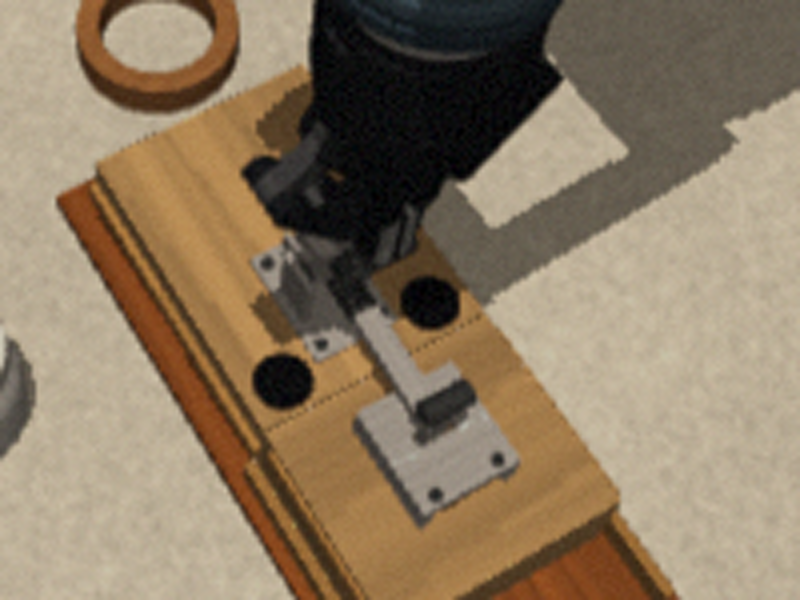

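Call:
{"op": "servo_tool", "data": {
  "plan": [
    [[0,0,-0.003,0,-1],[0,0.001,-0.0025,0,-1],[0.0001,0.0027,-0.0016,0,-1],[0.0001,0.0026,-0.0016,0,-1],[0.0001,0.0026,-0.0017,0,-1]]
  ]
}}

```text
time_s: 26.1
eef_pos: [0.5545, 0.0921, 0.1288]
eef_rot: [-0.0, 0.722, 0.692, -0.0]
wrist_force: [-0.6, -0.8, 3.2]
opening: 0.003
```

```bash
python3 look2.py 25; python3 - <<'E'
import cv2
im=cv2.imread('pics/wrist25.png'); cv2.imwrite('pics/wrist25z.png',cv2.resize(im[280:480,270:530],None,fx=3,fy=3))
E
```

```text
26.1 [0.5545 0.0921 0.1288] [-0.5757 -0.7736  3.2219] 0.0028742489843244833
0.0 [403. 303.] 0.1 [403. 310.] 0.2 [403. 319.] 0.3 [403. 330.] 0.4 [403. 342.] 0.5 [403. 355.] 0.6 [403. 369.] 0.7 [403. 384.] 0.8 [403. 400.] 0.9 [403. 416.] 1.0 [404. 432.] 1.1 [404. 447.] 1.2 [404. 462.] 1.3 [404. 476.] 1.4 [404. 489.] 1.5 [404. 500.] 1.6 [404. 509.] 1.7 [404. 517.] 1.8 [404. 523.] 1.9 [404. 527.] 2.0 [404. 529.]
```

View pics/wrist25z.png

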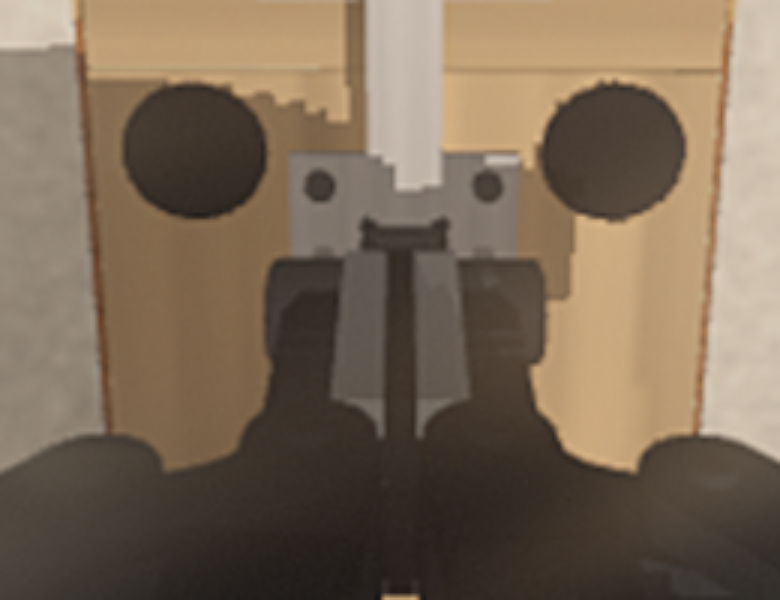

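Call:
{"op": "servo_tool", "data": {
  "plan": [
    [[0.0001,0.0024,-0.0018,0,-1],[0.0001,0.0023,-0.002,0,-1],[0.0001,0.0022,-0.0021,0,-1],[0.0001,0.0021,-0.0022,0,-1],[0,0,0,0,-1]]
  ]
}}

```text
time_s: 26.7
eef_pos: [0.555, 0.1015, 0.1208]
eef_rot: [-0.0, 0.722, 0.692, 0.0]
wrist_force: [0.3, 1.7, 1.3]
opening: -0.003
```

Call:
{"op": "servo_tool", "data": {
  "plan": [
    [[0.0001,0.002,-0.0023,0,-1],[0.0001,0.0018,-0.0024,0,-1],[0.0001,0.0017,-0.0025,0,-1],[0.0001,0.0016,-0.0026,0,-1],[0,0,0,0,-1]]
  ]
}}

```text
time_s: 27.2
eef_pos: [0.5549, 0.1077, 0.1103]
eef_rot: [-0.0, 0.722, 0.692, -0.001]
wrist_force: [0.6, 0.1, -0.1]
opening: -0.004
```

```bash
python3 look2.py 26; python3 - <<'E'
import cv2
im=cv2.imread('pics/wrist26.png'); cv2.imwrite('pics/wrist26z.png',cv2.resize(im[280:480,270:530],None,fx=3,fy=3))
E
```

```text
27.2 [0.5549 0.1077 0.1103] [ 0.6415  0.1103 -0.1084] -0.004407594472916229
0.0 [404. 351.] 0.1 [404. 360.] 0.2 [404. 372.] 0.3 [404. 384.] 0.4 [404. 398.] 0.5 [404. 414.] 0.6 [404. 430.] 0.7 [404. 448.] 0.8 [404. 466.] 0.9 [404. 483.] 1.0 [404. 501.] 1.1 [404. 518.] 1.2 [404. 534.] 1.3 [404. 548.] 1.4 [404. 561.] 1.5 [404. 572.] 1.6 [404. 580.] 1.7 [404. 587.] 1.8 [404. 592.] 1.9 [404. 594.] 2.0 [404. 595.]
```

View pics/wrist26z.png

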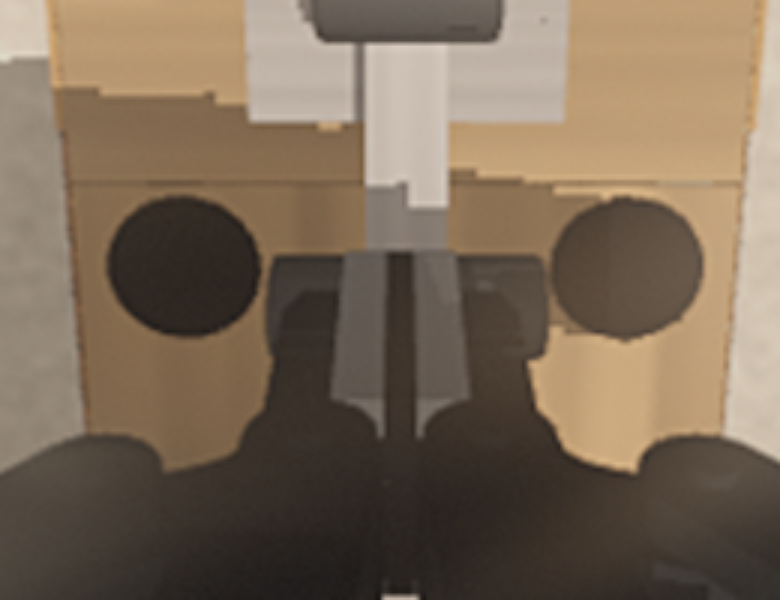

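View pics/scene26.png

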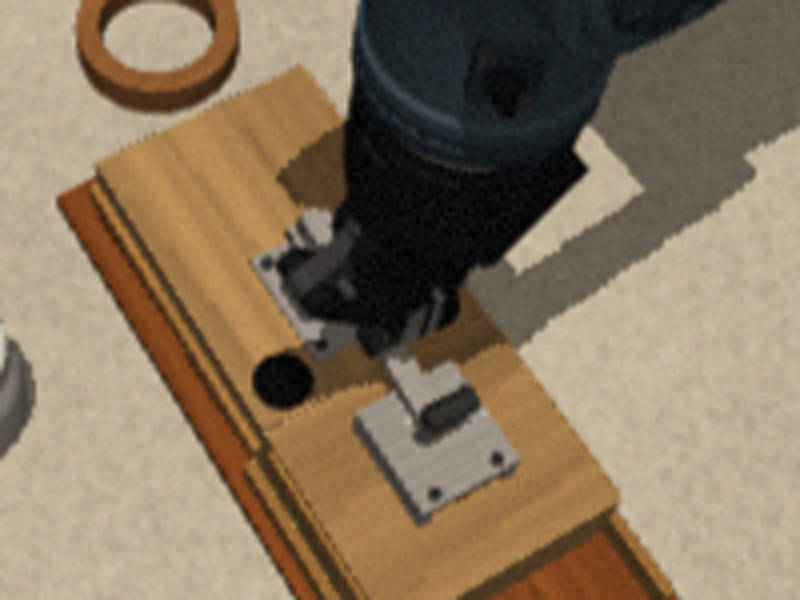

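Call:
{"op": "servo_tool", "data": {
  "plan": [
    [[0.0001,0.0014,-0.0026,0,-1],[0,0.0013,-0.0027,0,-1],[0,0.0012,-0.0028,0,-1],[0,0.001,-0.0028,0,-1],[0,0,0,0,-1]]
  ]
}}

```text
time_s: 27.8
eef_pos: [0.555, 0.113, 0.0996]
eef_rot: [-0.0, 0.722, 0.692, -0.0]
wrist_force: [0.2, 0.9, -0.3]
opening: -0.004
```

Call:
{"op": "servo_tool", "data": {
  "plan": [
    [[0,0.0009,-0.0028,0,-1],[0,0.0005,-0.0015,0,-1],[0,0,0,0,-1]]
  ]
}}

```text
time_s: 28.1
eef_pos: [0.5555, 0.1143, 0.0959]
eef_rot: [-0.0, 0.722, 0.692, -0.0]
wrist_force: [-0.6, -0.3, 0.0]
opening: -0.002
```

```bash
python3 look2.py 27; python3 - <<'E'
import cv2
im=cv2.imread('pics/wrist27.png'); cv2.imwrite('pics/wrist27z.png',cv2.resize(im[280:480,270:530],None,fx=3,fy=3))
E
```

```text
28.1 [0.5555 0.1143 0.0959] [-0.5862 -0.302   0.0145] -0.0015771214819008579
0.0 [403. 381.] 0.1 [403. 392.] 0.2 [403. 405.] 0.3 [403. 419.] 0.4 [403. 436.] 0.5 [403. 453.] 0.6 [403. 472.] 0.7 [403. 491.] 0.8 [403. 511.] 0.9 [403. 531.] 1.0 [403. 550.] 1.1 [403. 569.] 1.2 [403. 585.] 1.3 [404. 601.] 1.4 [404. 614.] 1.5 [404. 624.] 1.6 [404. 633.] 1.7 [404. 639.] 1.8 [404. 643.] 1.9 [404. 644.] 2.0 [404. 644.]
```

View pics/wrist27z.png

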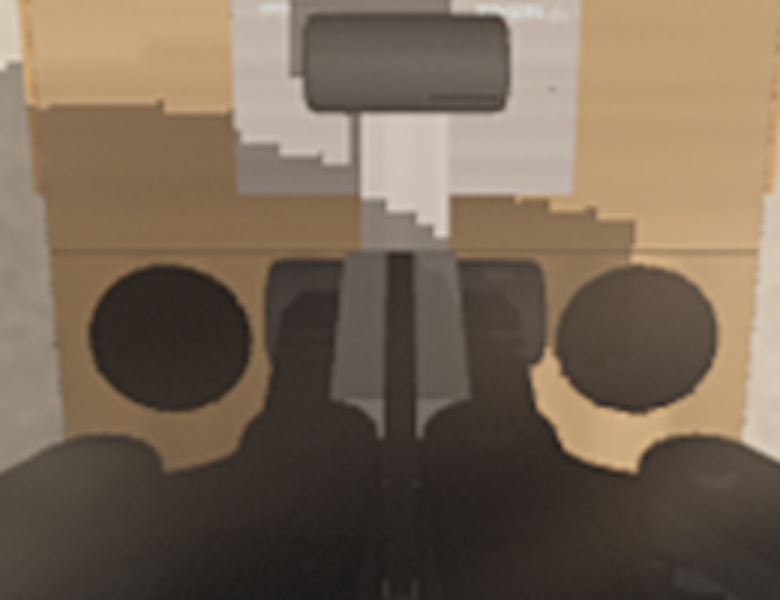

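Call:
{"op": "servo_tool", "data": {
  "plan": [
    [[0,0.0003,-0.001,0,-1],[0,0,-0.001,0,-1],[0,0,0,0,-1]]
  ]
}}

```text
time_s: 28.5
eef_pos: [0.5558, 0.1143, 0.0955]
eef_rot: [0.0, 0.722, 0.692, 0.0]
wrist_force: [-4.3, -1.8, 10.1]
opening: -0.001
```

Call:
{"op": "servo_tool", "data": {
  "plan": [
    [[0,0.0003,-0.001,0,-1],[0,0,-0.001,0,-1],[0,0,0,0,-1]]
  ]
}}

```text
time_s: 28.8
eef_pos: [0.5561, 0.1144, 0.0951]
eef_rot: [0.001, 0.722, 0.692, -0.0]
wrist_force: [-10.1, -2.2, 22.0]
opening: -0.004
```

Call:
{"op": "servo_tool", "data": {
  "plan": [
    [[0,0,0.005,0,-1],[0,0,0.01,0,-1],[0,0,0.02,0,-1],[0,0,0.03,0,-1],[0,0,0.03,0,-1],[0,-0.03,0.03,0,-1],[0,-0.03,0,0,-1],[0,0,0,0,-1]]
  ]
}}

```text
time_s: 29.6
eef_pos: [0.5564, 0.0521, 0.2186]
eef_rot: [0.001, 0.723, 0.691, 0.001]
wrist_force: [0.0, 0.5, 0.8]
opening: 0.003
```

```bash
python3 look2.py 28
```

```text
29.6 [0.5564 0.0521 0.2186] [0.0294 0.4906 0.7972] 0.0028410833516583096
0.0 [397. 201.] 0.1 [396. 205.] 0.2 [396. 209.] 0.3 [396. 215.] 0.4 [396. 221.] 0.5 [396. 229.] 0.6 [396. 237.] 0.7 [396. 247.] 0.8 [396. 257.] 0.9 [396. 267.] 1.0 [396. 277.] 1.1 [396. 288.] 1.2 [396. 299.] 1.3 [397. 309.] 1.4 [397. 319.] 1.5 [397. 329.] 1.6 [397. 337.] 1.7 [397. 345.] 1.8 [397. 352.] 1.9 [397. 358.] 2.0 [397. 363.]
```

View pics/wrist28.png

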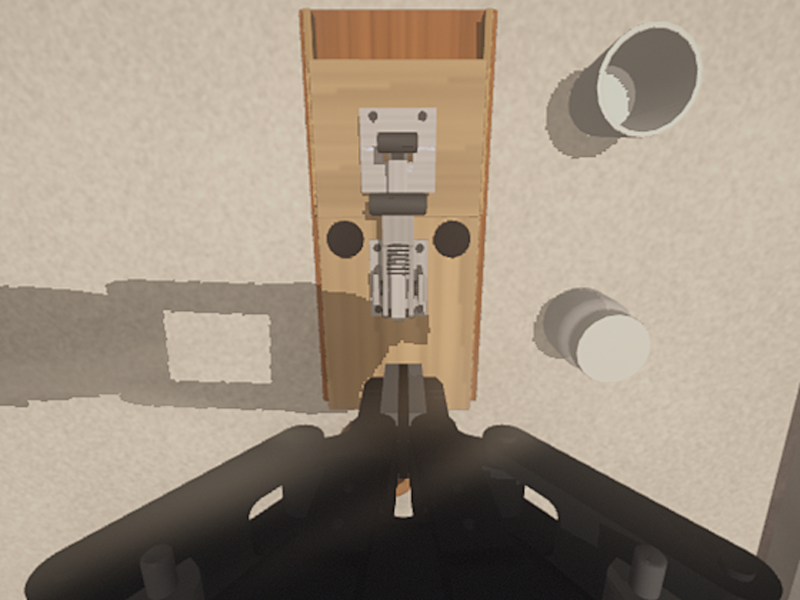

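View pics/scene28.png

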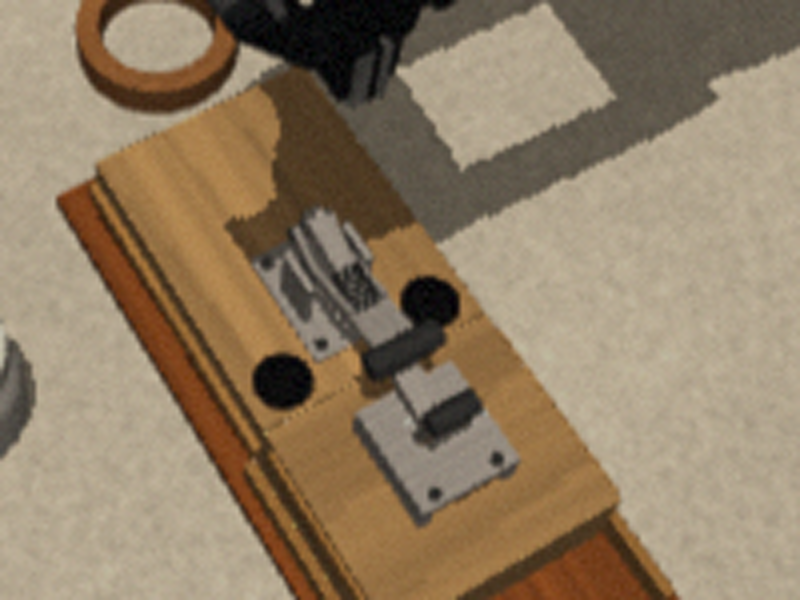

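```bash
python3 - <<'E'
from h import *
import pickle
np.set_printoptions(precision=4,suppress=True)
w=pickle.load(open('wrist28.pkl','rb'));s=pickle.load(open('scene28.pkl','rb'))
L=[(w,np.array([397.5,204])*.7-.3),(s,np.array([404,349])/4+[239.6,159.6])]
G=[(w,np.array([397.5,142])*.7-.3),(s,np.array([453,412])/4+[239.6,159.6])]
print(tri(L),tri(G))
obs=[(c,'lever_grip',u) for c,u in L]+[(c,'claw_grip',u) for c,u in G]
f=lambda q: np.concatenate([proj(c,model(MP+list(q))[n])-u for c,n,u in obs])
r=least_squares(f,[.02,-.2]);m=model(MP+list(r.x));print(r.x,r.fun,m['lm'],m['gm'],m['slope'])
E
```

```text
[0.5558 0.1109 0.1046] [0.5578 0.1469 0.1107]
[ 0.0085 -0.284 ] [-0.3777 -1.4005 -0.1116 -0.4411 -0.7763  1.2111 -0.8908 -0.224 ] [0.08   0.0619] [0.0921 0.1083] -0.2754633104640088
```

```bash
python3 -c "
from bench import *
print(hand_in())"
```

```text
the job is handed in; nothing more can be done
None
```

The latch is closed and the job is handed in; the hand-in gave no verdict. I fed the lip into the keeper slot, drew it back until the mould's other half slid, then closed the lever onto its stop and moved the arm clear.

**Last checks**
- **Lever:** camera fits put it at about 0.01 rad. It stayed down after I lifted off.
- **Lip:** about 62 mm above the bench, so roughly 19 mm below the plate's top face. The mould looks shut in the pictures.
- **Pull on the keeper:** about 7.5 N, worked out from roughly 2.5 mm of spring stretch. I did not measure it directly.
- **Arm and objects:** the arm is clear, with wrist force near zero. The jar and cup look unmoved in the last wrist view. The tape was last seen, partly out of frame, in the scene view and also looks unmoved.

**What went wrong or disagreed**
- **Finger height:** the fingertips sat about 20 mm behind the reported TCP instead of 14 mm ahead of it. My first grasp closed above the cross-bar and missed. I lowered the gripper to suit and gripped it on the second try.
- **Handle grip:** the pinched handle slid about 13 mm through the pads. I let go and pushed it with shut fingers instead.
- **Jam:** one downward press on the lever jammed at about 35 N on the tool. I backed off and pushed along the handle's arc.
- **Keeper force during the swing:** I could not see it directly. The wrist readings were about 11 N while drawing by hand, including the latch's own drag, and stayed low through the rest of the swing.

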